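Tamp the cured-resin scrap level in the scrap bin

TASK

Take the tamper by its grip and press the resin blocks in the white scrap bin down with its flat foot until every block lies flat in one level layer: first the half at the blue-tab end, then the other half, each time leaning on the levelled blocks with a steady push of about 15 N for a good second, never over 30 N, so touch down slowly. Touch the blocks only with the tamper, keep them all in the bin, and leave the bottle, beaker and jar alone. Then set the tamper gently back, upright in the middle of its green mat, and let go.

Things in the scene. Friction and masses are not known exactly. Their poses are not given: they have to be found in the camera images.
- bin: White open bin, fixed: outside 140 (x) x 170 (y) x 70 mm high, walls 5 mm, inside 130 x 160 mm; origin: centre of the underside, on the counter. A blue tab (60 mm wide, 22 mm out, at the rim) marks its +y end; turned up to 0.4 rad. It has a firm grey floor insert whose top lies anywhere from 6 to 21 mm above the origin: it differs each time and is not measured.
- tab_half (a point): Point at the height of the bin's underside, below the middle of the half at the blue-tab end (40 mm from the bin's centre along its +y). Axes as the bin's. In this half lie four of the ten loose resin blocks (not measured): 28 x 46 x 18 mm, 27 g, smooth, orange, brown, grey or beige. Two lie flat, two lean up against the end wall, tops up to 44 mm above the insert.
- far_half (a point): The same for the half without the tab (40 mm from the bin's centre along its -y), with four blocks, two of them leaning on its end wall; two more blocks lie flat across the bin's middle. Pushed slowly from above a leaning block slides down flat; if it jams, drag its top towards the end wall, or ease off and push again. All flat, the blocks' tops are 18 mm above the insert, and hard.
- dock: Green plastic mat, fixed, 150 (its x) x 110 (its y) x 4 mm: the tamper's resting place. Origin: centre of its underside, on the counter; the top is 4 mm above it.
- tamper: Hand tamper, 0.28 to 0.46 kg, standing upright on the mat. Origin: centre of the underside of its foot; z up. Foot: aluminium plate 112 (x) x 66 (y) x 10 mm, the same turned by half a turn; centred over the middle of a half and parallel to the bin it has 7 mm free to the end wall and 9 mm to each side wall. A 16 mm steel stem (32 mm collar up to 18 mm) rises to a black rectangular grip 50 (x) x 22 (y) mm, from 74 to 106 mm above the origin.
- tamper_grip (a point): Centre of the tamper's black grip, 90 mm above the underside of its foot: pinch the 22 mm here, across the tamper's y. Axes as the tamper's.
- bottle: Bystander: amber bottle with black cap, 56 mm diameter, 150 mm high. Origin: centre of its underside.
- beaker: Bystander: white plastic beaker, 64 mm diameter, 75 mm high. Origin: centre of its underside.
- jar: Bystander: white jar with blue lid, 60 mm diameter, 55 mm high. Origin: centre of its underside.
Mind the look-alikes: they are no part of the job. There is more than one size of the tamper; the one meant has the size given above.

How it is judged (in metres and radians):
On the way, in this order (a step that is already met when the one before it is completed fails the run):
1. the tamper has been picked up and is held, upright, above the bin (height (world z) of tamper above 0.072 m and horizontal distance between tamper and bin below 0.09 m and angle between tamper's own z axis and vertical below 0.2 rad), for 0.05 s.
2. the half at the blue-tab end is pressed level (its four blocks flat, the foot level on them) with a steady push of at least about 10 N for 0.7 s (y of tamper in the frame of bin above 0.025 m and horizontal distance between tamper and bin below 0.07 m and z of tamper in the frame of bin below 0.0425 m and angle between the z axis of tamper and the z axis of bin, either way round below 0.08 rad and contact force between insert_c0 and anything else above 13 N and (angle between block0_c0's own z axis and vertical below 0.12 rad or angle between block0_c0's own z axis and vertical above 3.02 rad) and (angle between block1_c0's own z axis and vertical below 0.12 rad or angle between block1_c0's own z axis and vertical above 3.02 rad) and (angle between block2_c0's own z axis and vertical below 0.12 rad or angle between block2_c0's own z axis and vertical above 3.02 rad) and (angle between block3_c0's own z axis and vertical below 0.12 rad or angle between block3_c0's own z axis and vertical above 3.02 rad)), for 0.7 s.
3. then the other half is pressed level in the same way for 0.7 s (y of tamper in the frame of bin below -0.025 m and horizontal distance between tamper and bin below 0.07 m and z of tamper in the frame of bin below 0.0425 m and angle between the z axis of tamper and the z axis of bin, either way round below 0.08 rad and contact force between insert_c0 and anything else above 13 N and (angle between block4_c0's own z axis and vertical below 0.12 rad or angle between block4_c0's own z axis and vertical above 3.02 rad) and (angle between block5_c0's own z axis and vertical below 0.12 rad or angle between block5_c0's own z axis and vertical above 3.02 rad) and (angle between block6_c0's own z axis and vertical below 0.12 rad or angle between block6_c0's own z axis and vertical above 3.02 rad) and (angle between block7_c0's own z axis and vertical below 0.12 rad or angle between block7_c0's own z axis and vertical above 3.02 rad)), for 0.7 s.
At the end, for the whole second after the job is handed in: All ten blocks lie flat (within 0.12 rad) in one layer on the bin's floor (none on top of another), inside the bin; the tamper stands upright (0.08 rad) and released on the green mat, its centre within 30 mm of the mat's centre ((angle between block0_c0's own z axis and vertical below 0.12 rad or angle between block0_c0's own z axis and vertical above 3.02 rad) and z of each of block0_c0, block1_c0, block2_c0, block3_c0, block4_c0, block5_c0, block6_c0, block7_c0, block8_c0, block9_c0 in the frame of bin below 0.0315 m and x of block0_c0 in the frame of bin between -0.065 and 0.065 m and y of block0_c0 in the frame of bin between -0.08 and 0.08 m and (angle between block1_c0's own z axis and vertical below 0.12 rad or angle between block1_c0's own z axis and vertical above 3.02 rad) and x of block1_c0 in the frame of bin between -0.065 and 0.065 m and y of block1_c0 in the frame of bin between -0.08 and 0.08 m and (angle between block2_c0's own z axis and vertical below 0.12 rad or angle between block2_c0's own z axis and vertical above 3.02 rad) and x of block2_c0 in the frame of bin between -0.065 and 0.065 m and y of block2_c0 in the frame of bin between -0.08 and 0.08 m and (angle between block3_c0's own z axis and vertical below 0.12 rad or angle between block3_c0's own z axis and vertical above 3.02 rad) and x of block3_c0 in the frame of bin between -0.065 and 0.065 m and y of block3_c0 in the frame of bin between -0.08 and 0.08 m and (angle between block4_c0's own z axis and vertical below 0.12 rad or angle between block4_c0's own z axis and vertical above 3.02 rad) and x of block4_c0 in the frame of bin between -0.065 and 0.065 m and y of block4_c0 in the frame of bin between -0.08 and 0.08 m and (angle between block5_c0's own z axis and vertical below 0.12 rad or angle between block5_c0's own z axis and vertical above 3.02 rad) and x of block5_c0 in the frame of bin between -0.065 and 0.065 m and y of block5_c0 in the frame of bin between -0.08 and 0.08 m and (angle between block6_c0's own z axis and vertical below 0.12 rad or angle between block6_c0's own z axis and vertical above 3.02 rad) and x of block6_c0 in the frame of bin between -0.065 and 0.065 m and y of block6_c0 in the frame of bin between -0.08 and 0.08 m and (angle between block7_c0's own z axis and vertical below 0.12 rad or angle between block7_c0's own z axis and vertical above 3.02 rad) and x of block7_c0 in the frame of bin between -0.065 and 0.065 m and y of block7_c0 in the frame of bin between -0.08 and 0.08 m and (angle between block8_c0's own z axis and vertical below 0.12 rad or angle between block8_c0's own z axis and vertical above 3.02 rad) and x of block8_c0 in the frame of bin between -0.065 and 0.065 m and y of block8_c0 in the frame of bin between -0.08 and 0.08 m and (angle between block9_c0's own z axis and vertical below 0.12 rad or angle between block9_c0's own z axis and vertical above 3.02 rad) and x of block9_c0 in the frame of bin between -0.065 and 0.065 m and y of block9_c0 in the frame of bin between -0.08 and 0.08 m and horizontal distance between tamper and dock below 0.03 m and z of tamper in the frame of dock below 0.008 m and angle between tamper's own z axis and vertical below 0.08 rad and linear speed of tamper below 0.02 m/s and contact force between the fingers and tamper below 0.1 N); the robot touches nothing.
It fails at once if the bin's floor was loaded with more than 33 N in all, the blocks' own 3 N included (pressed or struck too hard) (contact force between insert_c0 and anything else above 33 N).
It fails at once if the bin itself (its rim or walls) was struck with the tamper with more than 30 N (contact force between bin and tamper above 30 N).
It fails at once if a block was touched with the fingers (contact force between the fingers and block0_c0 above 0.5 N or contact force between the fingers and block1_c0 above 0.5 N or contact force between the fingers and block2_c0 above 0.5 N or contact force between the fingers and block3_c0 above 0.5 N or contact force between the fingers and block4_c0 above 0.5 N or contact force between the fingers and block5_c0 above 0.5 N or contact force between the fingers and block6_c0 above 0.5 N or contact force between the fingers and block7_c0 above 0.5 N or contact force between the fingers and block8_c0 above 0.5 N or contact force between the fingers and block9_c0 above 0.5 N).
It fails at once if the tamper was banged down on its mat with more than 90 N (contact force between tamper and dock above 90 N).
It fails at once if a bystander was moved by more than 15 mm or tipped (distance of any of bottle, beaker, jar from where it was at the start of the episode above 0.015 m or angle between any of bottle, beaker, jar's own z axis and vertical above 0.2 rad).
It also fails if it takes over 72 s, if anything falls off the work surface, if the arm or the gripper's body presses on something with over 40 N, if the wrist force passes 120 N, or if a joint passes its speed limit or range.

ROBOT

A 7-joint arm with a two-finger parallel gripper is mounted at the origin on the work surface. World frame = base frame: x ahead of the robot, y to its left, z up, the work surface at z = 0. Lengths are in m, angles in degrees, forces in N, time in s.
With the tool pointing down it reaches from about 0.425 to 0.875 m from the base axis. Payload 4.7 kg.
Tool frame: the origin (TCP) lies on the front face of the gripper's body, between the roots of the fingers; the fingertips stand 70 mm ahead of it and the grasp point (between the pads) lies 51 mm ahead of it; z points along the fingers, y is the direction in which the jaws open and shut (so a half turn about z gives the same grasp; the last joint's range is limited). The gripper opens to 87 mm and grips with 3 to 60 N. Pads are 19 mm wide; open, the fingers measure 117 mm over their backs; the gripper's body (75 mm by 190 mm) begins 51 mm behind the grasp point.
Start: joints at [75.006, 18.392, -4.016, 83.108, 1.295, 78.541, -3.26], TCP at [0.177, -0.625, 0.292] pointing down, gripper open.
Joint ranges: [-163.93, 163.93], [-17.29, 119.83], [-79.2, 71.16], [3.27, 140.29], [-89.18, 269.18], [5.43, 117.66], [-154.24, 154.24]. Speed limits (degrees/s): [147.25, 147.25, 180, 180, 180, 180, 180].

INTERFACE

Orientations are given as [roll, pitch, yaw] about the fixed x, y, z axes, in that order (R = Rz(yaw) Ry(pitch) Rx(roll)).
In Python, from cell import env gives the robot as it stands.
- The arm moves only by the tool drive_tool, never from a script. Its argument "commands" is a list of rows, each a list of 7 numbers: the shift along the tool's x, y, z in cm, then the turn, a rotation vector about the tool's x, y, z in degrees, then the opening, from 0 (shut) to 1 (fully open). In form: [[tx, ty, tz, rx, ry, rz, hand], ...]. A call has 1 to 20 rows; each row shifts and turns the commanded pose from where the row before left it, along the tool's axes as they then stand; what a row does not reach is not made up. A row lasts 1/12 s, in which the tool goes at most 41.7 mm and 7.16 degrees, less where a joint would pass 70% of its speed; a pose out of reach is approached as far as the arm can. A call is refused whole if a number of a shift passes 4.17 or a number of a turn 7.16, either way. A call with a gripper value outside its range is refused whole. The fingers move at their own pace and stop on an object; "force" is the grip in N (left out, the last holds). Time passes only in rows, so rows that do not move let the fingers close. It gives the time, the measured TCP pose, the force and the opening at its end, in the units of the state.
- env.get_obs(): the state, without advancing time (a new reading comes with each control period).
- env.read_camera(name): name is "scene" or "top"; returns a dict with "img" (384x512x3 uint8, blue, green, red), "mtx" (3x3 intrinsics, pixels), "k1" (the pictures are not rectified: a ray, as slopes to the right and down, at radius r is drawn at 1 + k1 r^2 times it, then the intrinsics apply), "pose" (4x4, takes a point from camera to world coordinates). Camera axes: x right, y down, z forward; pixel columns grow to the right and rows downward; lengths in m; the calibration is good to about 2 mm. A picture is of the moment at which its call begins. There is no depth.
- env.sign_off(): hands the job in, once; it reports no verdict.
The state is a dict: "time_s": time; "qpos": joint angles; "joint_velocities": joint speeds; "effort": joint torques, N m; "tool_pos": TCP position; "tool_rot": TCP orientation; "force": force on the tool from outside, world axes, zero at the start; "wrist_torque": the same for the moment, N m; "grip_width": finger opening in m.
Only numpy, scipy, OpenCV 4.12 (cv2) and the standard library are available. Lean on these libraries where they do the work, as an engineer would, in place of code of your own. Each camera call takes 0.05 s, during which the arm holds its last target.

## Working session

There is one attempt and no reset: what is moved stays moved. The work goes in short steps, Python scripts to look and compute and a tool call to move; the robot and the scene stay as the last step left them, time stands still between calls to the robot, and variables do not carry over. Pictures are saved under pics/ and viewed, and the job is handed in when it is done.

Besides the shell and the picture viewer there is one more tool, called after "Call:" in YAML: its name, and indented under it one key for each argument. drive_tool: Moves the arm, as the interface text tells. Its arguments: {"type":"object","properties":{"commands":{"type":"array"},"force":{"type":"number"}},"required":["commands"]}

```bash
ls; mkdir -p pics; python3 - <<'E'
from cell import env
import cv2
o=env.get_obs(); print(o)
for n in ["scene","top"]:
    r=env.read_camera(n); cv2.imwrite(f"pics/{n}0.png",r["img"]); print(n,r["mtx"],r["k1"],r["pose"])
E
```

```text
pics
{'time_s': 0.0, 'qpos': array([75.00736385, 18.43835762, -4.01652145, 83.17570624,  1.29567294,
       78.54171356, -3.260631  ]), 'joint_velocities': array([ 0.05964473, -0.00714526, -0.10340241,  0.07726721,  0.0045518 ,
       -0.03523271, -0.07484226]), 'effort': array([-3.08749259e-04, -4.91285169e+01, -4.04254971e-01, -3.12527347e+01,
       -6.40660571e-02,  4.36868286e-02,  1.90952210e-04]), 'tool_pos': array([ 0.1768338 , -0.62503427,  0.29116245]), 'tool_rot': array([-1.79889511e+02,  6.21432014e-03,  1.58028523e+01]), 'force': array([ 0.6636322 , -0.02897851,  0.23151518]), 'wrist_torque': array([-0.02265229, -0.06058784,  0.00725084]), 'grip_width': 0.08679211096241003}
scene [[395.00993065   0.         255.34037065]
 [  0.         395.00993065 190.52072998]
 [  0.           0.           1.        ]] -0.11777081141993177 [[-0.56321473  0.57564327 -0.59281025  1.05627202]
 [ 0.8262998   0.3960187  -0.40049698  0.41271859]
 [ 0.00422056 -0.71540479 -0.69869748  0.69603663]
 [ 0.          0.          0.          1.        ]]
top [[406.6015248    0.         252.29198615]
 [  0.         406.6015248  189.50706367]
 [  0.           0.           1.        ]] -0.03075219023209129 [[-0.00255793 -0.98345299  0.18114544  0.3791406 ]
 [-0.99999213  0.00306509  0.00251984  0.07127684]
 [-0.00303337 -0.18113757 -0.98345309  0.94910981]
 [ 0.          0.          0.          1.        ]]
```

View pics/scene0.png

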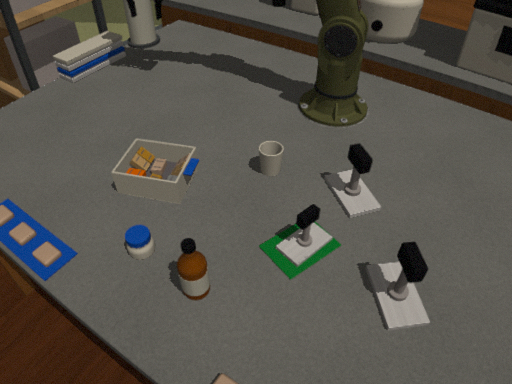

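View pics/top0.png

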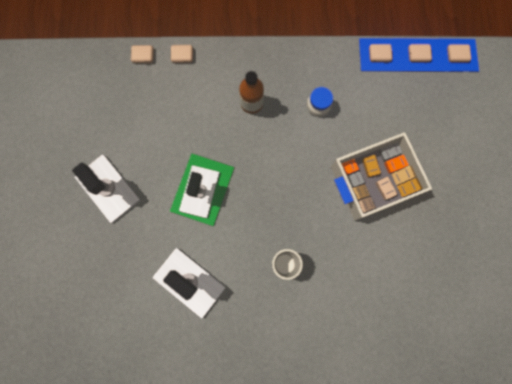

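The scene picture shows the bin at about (155,170), the bottle (193,270), the jar (139,240) and the beaker (271,157). In the top view there are three tampers: on the green mat (200,190), and on the bare counter at (105,188) and (188,283). I'll measure them next.

```bash
cat > h.py <<'E'
import numpy as np, cv2
from cell import env
def rays(r,px):
    px=np.asarray(px,float).reshape(-1,1,2)
    u=cv2.undistortPoints(px,r["mtx"],np.array([r["k1"],0,0,0,0.]),criteria=(3,50,1e-10)) if False else cv2.undistortPoints(px,r["mtx"],np.array([r["k1"],0,0,0,0.]))
    d=np.c_[u[:,0],np.ones(len(u))]@r["pose"][:3,:3].T
    return r["pose"][:3,3],d
def onz(r,px,z):
    o,d=rays(r,px); return o+d*((z-o[2])/d[:,2])[:,None]
def proj(r,P):
    P=np.asarray(P,float).reshape(-1,3); T=np.linalg.inv(r["pose"])
    rv=cv2.Rodrigues(T[:3,:3])[0]
    return cv2.projectPoints(P,rv,T[:3,3],r["mtx"],np.array([r["k1"],0,0,0,0.]))[0][:,0]
def rect(P):
    """min-area rect of xy points -> centre, long, short, yaw(deg) of long axis"""
    (c,s,a)=cv2.minAreaRect(np.asarray(P[:,:2]*1000,np.float32))
    if s[0]<s[1]: s=(s[1],s[0]); a+=90
    return np.round(c,1),np.round(s,1),round((a+90)%180-90,1)
E
python3 - <<'E'
from h import *
r=env.read_camera("top"); img=r["img"]
hsv=cv2.cvtColor(img,cv2.COLOR_BGR2HSV)
def comps(m,z,name,amin=150):
    cs,_=cv2.findContours(m.astype(np.uint8)*255,cv2.RETR_EXTERNAL,cv2.CHAIN_APPROX_NONE)
    for c in cs:
        if cv2.contourArea(c)<amin: continue
        P=onz(r,c[:,0].astype(float),z)
        print(name,c[:,0].mean(0).round(),rect(P))
H,S,V=cv2.split(hsv)
comps((H>45)&(H<80)&(S>120)&(V>50),.004,"green")
comps((S<40)&(V>150),.014,"white foot z14")
comps((V<35),.09,"black",60)
comps((H>100)&(H<130)&(S>150)&(V>80),.07,"blue z70",60)
cv2.imwrite("pics/bin_top.png",cv2.resize(img[120:230,320:445],None,fx=6,fy=5.4,interpolation=cv2.INTER_CUBIC))
cv2.imwrite("pics/mat_top.png",cv2.resize(img[140:330,60:260],None,fx=4,fy=3,interpolation=cv2.INTER_CUBIC)[:600])
s=env.read_camera("scene")["img"]
cv2.imwrite("pics/bin_scene.png",cv2.resize(s[130:210,100:210],None,fx=7,fy=7,interpolation=cv2.INTER_CUBIC))
E
```

```text
green [202. 191.] (array([555.6, 193. ]), array([146.8, 107.4]), -18.8)
white foot z14 [184. 283.] (array([339.6, 219.4]), array([148.2,  88.7]), 52.0)
white foot z14 [195. 204.] (array([519.1, 205.9]), array([66. , 52.1]), 75.9)
white foot z14 [101. 198.] (array([547.8, 428.1]), array([145.8,  62.5]), 40.9)
white foot z14 [205. 176.] (array([578.8, 190.6]), array([65.9, 48.5]), 76.1)
white foot z14 [105. 170.] (array([597.3, 422.8]), array([82.9, 43.8]), 41.1)
white foot z14 [391. 153.] (array([ 642.3, -253. ]), array([234.7, 118.3]), 72.7)
blue z70 [343. 190.] (array([ 539.6, -126.8]), array([57.6, 18.5]), 21.4)
blue z70 [321.  98.] (array([754.5, -85.9]), array([48.9, 48.4]), -0.1)
blue z70 [418.  55.] (array([ 864.3, -319.8]), array([277.9,  80.1]), -89.7)
```

View pics/bin_top.png

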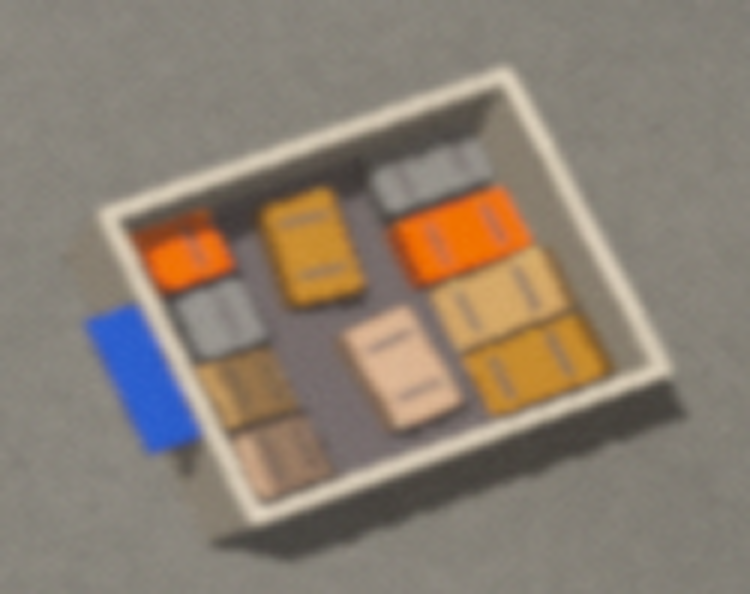

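View pics/mat_top.png

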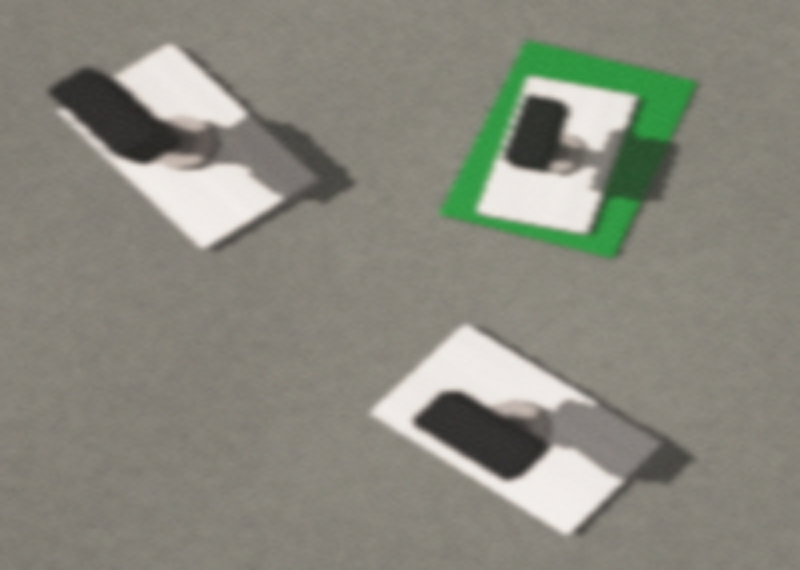

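View pics/bin_scene.png

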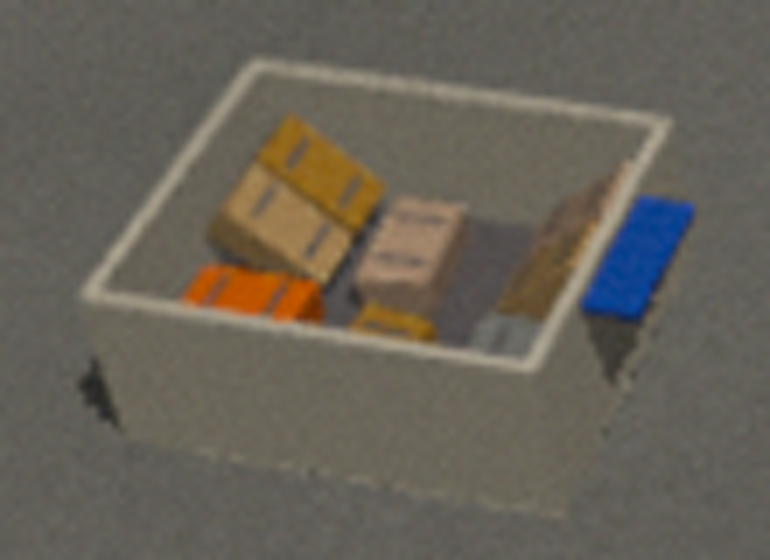

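```bash
cat > meas.py <<'E'
from h import *
r=env.read_camera("top"); img=r["img"]
hsv=cv2.cvtColor(img,cv2.COLOR_BGR2HSV); H,S,V=cv2.split(hsv)
def around(m,box):
    k=np.zeros_like(m); x0,y0,x1,y1=box; k[y0:y1,x0:x1]=1; m=m&k
    ys,xs=np.nonzero(m); return np.c_[xs,ys].astype(float)
foot=around((S<60)&(V>110),(170,155,235,228))
# keep within mat surroundings
print("foot mask",rect(onz(r,foot,.014)))
q=np.array([[191.25,165.3],[219.25,172],[207.5,218],[179,210.7]])-.4
P=onz(r,q,.014)[:,:2]*1000; print("foot hand",P.mean(0),[np.linalg.norm(P[i]-P[i-1]).round(1) for i in range(4)],rect(P/1000))
for nm,sl,z,off in (("bin",None,.07,0),):
    q=np.array([[336.3,159.3],[405,132.2],[432,188.9],[362,216.7]])-.4
    P=onz(r,q,z)[:,:2]*1000; print("bin hand",P.round(1).tolist(),P.mean(0),[np.linalg.norm(P[i]-P[i-1]).round(1) for i in range(4)],rect(P/1000))
rim=(V>np.percentile(V[120:225,330:440],0)) 
m=((S<60)&(V>165)).astype(np.uint8)
cs,_=cv2.findContours(m,cv2.RETR_EXTERNAL,cv2.CHAIN_APPROX_NONE)
pts=np.vstack([c[:,0] for c in cs if 325<c[:,0,0].mean()<440 and 125<c[:,0,1].mean()<225 and len(c)>8]).astype(float)
print("bin mask",rect(onz(r,pts,.07)))
s=env.read_camera("scene")
cv2.imwrite("pics/m.png",cv2.resize(np.hstack([m*255,((S<60)&(V>110)).astype(np.uint8)*255]),(800,300)))
# black grips
for V0 in (40,55):
    g=around(V<V0,(175,165,215,205)); print("grip top z.11",V0,len(g),rect(onz(r,g,.11)))
E
python3 meas.py
python3 - <<'E'
from h import *
s=env.read_camera("scene"); im=s["img"]
cv2.imwrite("pics/mat_scene.png",cv2.resize(im[195:280,250:350],None,fx=7,fy=7,interpolation=cv2.INTER_CUBIC))
E
```

```text
foot mask (array([549.7, 192.7]), array([172.6, 152.5]), 0.3)
foot hand [548.55095951 198.63659996] [np.float64(111.3), np.float64(68.6), np.float64(111.9), np.float64(68.7)] (array([548.4, 198.6]), array([112.5,  68.7]), -13.4)
bin hand [[609.9, -113.2], [673.0, -272.0], [542.1, -322.7], [481.1, -164.1]] [ 576.5146293  -218.00793488] [np.float64(138.6), np.float64(170.9), np.float64(140.4), np.float64(169.9)] (array([ 576.7, -217.7]), array([170.9, 140.4]), -68.8)
bin mask (array([ 577. , -217.7]), array([173.6, 142.1]), -68.5)Traceback (most recent call last):
  File "meas.py", line 24, in <module>
    g=around(V<V0,(175,165,215,205)); print("grip top z.11",V0,len(g),rect(onz(r,g,.11)))
                                                                           ~~~^^^^^^^^^
  File "h.py", line 9, in onz
    o,d=rays(r,px); return o+d*((z-o[2])/d[:,2])[:,None]
        ~~~~^^^^^^
  File "h.py", line 5, in rays
    u=cv2.undistortPoints(px,r["mtx"],np.array([r["k1"],0,0,0,0.]),criteria=(3,50,1e-10)) if False else cv2.undistortPoints(px,r["mtx"],np.array([r["k1"],0,0,0,0.]))
                                                                                                        ~~~~~~~~~~~~~~~~~~~^^^^^^^^^^^^^^^^^^^^^^^^^^^^^^^^^^^^^^^^^^
cv2.error: OpenCV(4.12.0) /io/opencv/modules/calib3d/src/undistort.dispatch.cpp:347: error: (-215:Assertion failed) CV_IS_MAT(_src) && CV_IS_MAT(_dst) && (_src->rows == 1 || _src->cols == 1) && (_dst->rows == 1 || _dst->cols == 1) && _src->cols + _src->rows - 1 == _dst->rows + _dst->cols - 1 && (CV_MAT_TYPE(_src->type) == CV_32FC2 || CV_MAT_TYPE(_src->type) == CV_64FC2) && (CV_MAT_TYPE(_dst->type) == CV_32FC2 || CV_MAT_TYPE(_dst->type) == CV_64FC2) in function 'cvUndistortPointsInternal'
```

View pics/mat_scene.png

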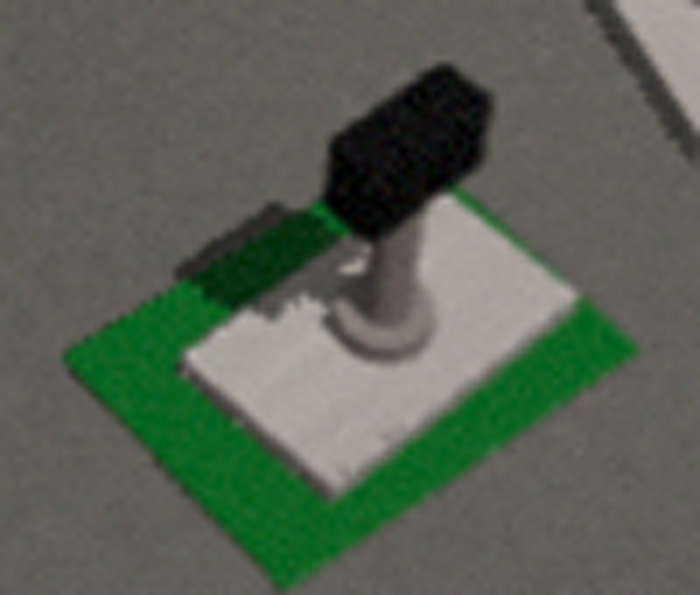

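View pics/m.png

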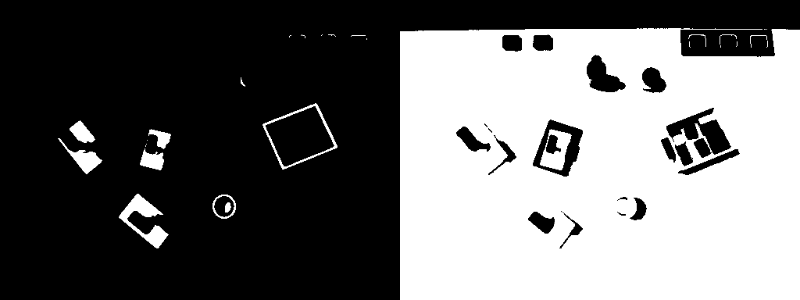

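The tamper meant is the one on the green mat, at top (200,190). Its foot measures 112 x 68 mm, which fits 112 x 66. The two on the counter, at (105,188) and (188,283), measure about 148 mm long. I'll cross-check the positions in the second view.

```bash
python3 - <<'E'
from h import *
s=env.read_camera("scene"); r=env.read_camera("top")
def hand(q,z,n):
    P=onz(s,q,z)[:,:2]*1000; print(n,P.round(1).tolist(),P.mean(0).round(1),[np.linalg.norm(P[i]-P[i-1]).round(1) for i in range(4)],rect(P/1000))
f=lambda q,o:(np.array(q,float)+.0)/7+np.array(o)-.43
hand(f([(183,358),(332,496),(580,294),(450,190)],(250,195)),.014,"foot")
hand(f([(64,357),(284,592),(638,348),(430,180)],(250,195)),.004,"mat(4th hidden)")
hand(f([(255,58),(672,118),(530,372),(82,295)],(100,130)),.07,"bin")
# grip in scene: predicted & top predicted
c=np.array([.5485,.1986]);a=np.radians(-13.4);R=np.array([[np.cos(a),-np.sin(a)],[np.sin(a),np.cos(a)]])
C=np.array([[25,11],[25,-11],[-25,-11],[-25,11]])/1000@R.T+c
for nm,k in (("scene",s),("top",r)):
    im=cv2.resize(k["img"],None,fx=4,fy=4,interpolation=cv2.INTER_CUBIC)
    for z in (.11,.078): cv2.polylines(im,[np.int32((proj(k,np.c_[C,[z]*4])+.5)*4)],1,(0,0,255),1)
    F=np.array([[56,33],[56,-33],[-56,-33],[-56,33]])/1000@R.T+c
    cv2.polylines(im,[np.int32((proj(k,np.c_[F,[.014]*4])+.5)*4)],1,(255,0,0),1)
    a2=np.radians(-18.8);R2=np.array([[np.cos(a2),-np.sin(a2)],[np.sin(a2),np.cos(a2)]])
    F=np.array([[75,55],[75,-55],[-75,-55],[-75,55]])/1000@R2.T+[.5556,.193]
    cv2.polylines(im,[np.int32((proj(k,np.c_[F,[.004]*4])+.5)*4)],1,(255,0,255),1)
    b=np.radians(21.3);R3=np.array([[np.cos(b),-np.sin(b)],[np.sin(b),np.cos(b)]])
    F=np.array([[70,85],[70,-85],[-70,-85],[-70,85]])/1000@R3.T+[.5767,-.2178]
    cv2.polylines(im,[np.int32((proj(k,np.c_[F,[.07]*4])+.5)*4)],1,(0,255,255),1)
    if nm=="scene": A=im[780:1120,1000:1400]; B=im[520:860,400:800]
    else: A=im[580:920,660:1060]; B=im[500:900,1320:1720][:340+60]; B=B[:340]
    cv2.imwrite(f"pics/ov_{nm}.png",np.hstack([A,B]))
E
```

```text
foot [[594.0, 154.6], [612.8, 218.8], [501.5, 245.4], [486.1, 190.1]] [548.6 202.2] [np.float64(113.6), np.float64(66.9), np.float64(114.4), np.float64(57.4)] (array([548.6, 202.7]), array([114.2,  66.9]), -16.3)
mat(4th hidden) [[608.1, 119.7], [643.7, 221.4], [502.8, 268.2], [477.6, 179.2]] [558.  197.1] [np.float64(143.3), np.float64(107.7), np.float64(148.4), np.float64(92.5)] (array([555.8, 195.1]), array([148.4, 107.7]), -19.3)
bin [[539.4, -320.9], [478.1, -164.1], [609.1, -114.0], [668.9, -270.2]] [ 573.9 -217.3] [np.float64(139.1), np.float64(168.3), np.float64(140.2), np.float64(167.2)] (array([ 574.1, -217. ]), array([168.3, 140.2]), -68.7)
```

View pics/ov_scene.png

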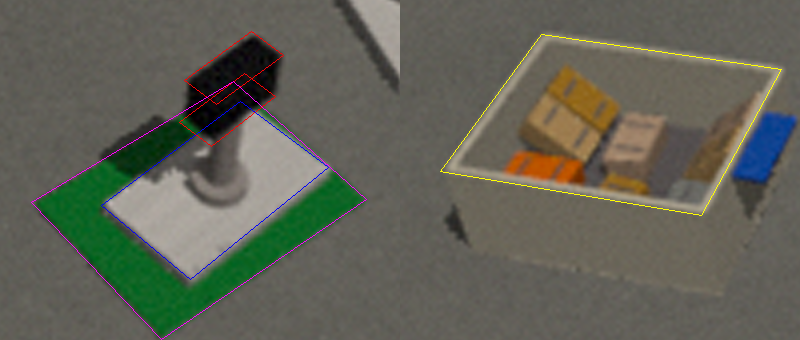

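View pics/ov_top.png

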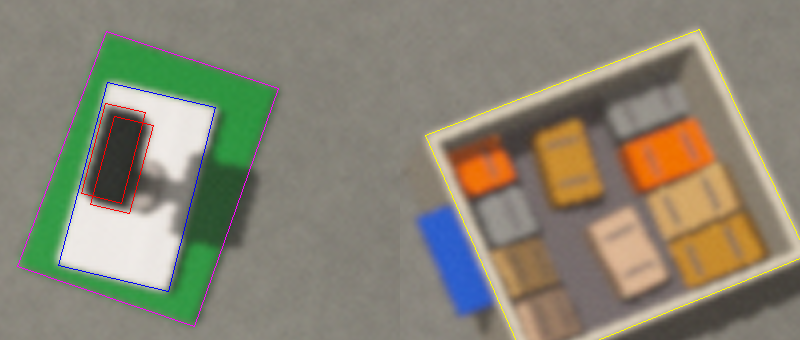

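Both views agree to within about 3 mm, and the enlarged crops confirm the choice. My estimates:

| Thing | Position (x, y) | Yaw |
|---|---|---|
| Tamper | (0.5485, 0.1995) | -13.5° |
| Mat | (0.556, 0.1935) | -19° |
| Bin | (0.5755, -0.2175) | 21.2° |

I'll turn the tool and start across.

Call:
drive_tool:
  commands:
    - [0, 0, 0, 0, 0, 5.86, 1]
    - [0, 0, 0, 0, 0, 5.86, 1]
    - [0, 0, 0, 0, 0, 5.86, 1]
    - [0, 0, 0, 0, 0, 5.86, 1]
    - [0, 0, 0, 0, 0, 5.86, 1]
    - [2.08, -2.86, 0, 0, 0, 0, 1]
    - [2.08, -2.86, 0, 0, 0, 0, 1]
    - [2.08, -2.86, 0, 0, 0, 0, 1]
    - [2.08, -2.86, 0, 0, 0, 0, 1]
    - [2.08, -2.86, 0, 0, 0, 0, 1]
    - [2.08, -2.86, 0, 0, 0, 0, 1]
    - [2.08, -2.86, 0, 0, 0, 0, 1]
    - [2.08, -2.86, 0, 0, 0, 0, 1]
    - [2.08, -2.86, 0, 0, 0, 0, 1]
    - [2.08, -2.86, 0, 0, 0, 0, 1]
    - [2.08, -2.86, 0, 0, 0, 0, 1]
    - [2.08, -2.86, 0, 0, 0, 0, 1]
    - [0, 0, 0, 0, 0, 0, 1]

```text
time_s: 1.95
tool_pos: [0.5063, -0.3418, 0.2924]
tool_rot: [-179.7, -0.2, -12.8]
force: [-0.0, 1.0, 0.2]
grip_width: 0.0869
```

```bash
cat > go.py <<'E'
import sys
from h import *
from scipy.spatial.transform import Rotation as R
o=env.get_obs(); p=o["tool_pos"]; Rt=R.from_euler("xyz",o["tool_rot"],degrees=True)
print("t %.2f pos %s rot %s F %s M %s w %.4f"%(o["time_s"],p.round(4),o["tool_rot"].round(2),o["force"].round(2),o["wrist_torque"].round(2),o["grip_width"]),"q",o["qpos"].round(0))
if len(sys.argv)>3:
    x,y,z=map(float,sys.argv[1:4]); yaw=float(sys.argv[4]) if len(sys.argv)>4 else o["tool_rot"][2]
    T=R.from_euler("xyz",[180,0,yaw],degrees=True)
    print("shift cm in tool axes now",(Rt.inv().apply(np.array([x,y,z])-p)*100).round(2),"in target axes",(T.inv().apply(np.array([x,y,z])-p)*100).round(2),"turn deg (tool)",((Rt.inv()*T).as_rotvec(degrees=True)).round(2))
E
python3 go.py 0.5485 0.1995 0.25 -13.5
```

```text
t 1.95 pos [ 0.5063 -0.3418  0.2924] rot [-179.7    -0.19  -12.8 ] F [-0.03  1.01  0.22] M [0.15 0.03 0.05] w 0.0869 q [ 44.  14. -15.  89.   3.  77. -74.]
shift cm in tool axes now [ -7.89 -53.7    4.5 ] in target axes [ -8.53 -53.62   4.24] turn deg (tool) [-0.31 -0.19  0.7 ]
```

Call:
drive_tool:
  commands:
    - [0, 0, 0, 0, 0, 0.7, 1]
    - [-0.56, -3.6, 0, 0, 0, 0, 1]
    - [-0.56, -3.6, 0, 0, 0, 0, 1]
    - [-0.56, -3.6, 0, 0, 0, 0, 1]
    - [-0.56, -3.6, 0, 0, 0, 0, 1]
    - [-0.56, -3.6, 0, 0, 0, 0, 1]
    - [-0.56, -3.6, 0, 0, 0, 0, 1]
    - [-0.56, -3.6, 0, 0, 0, 0, 1]
    - [-0.56, -3.6, 0, 0, 0, 0, 1]
    - [-0.56, -3.6, 0, 0, 0, 0, 1]
    - [-0.56, -3.6, 0, 0, 0, 0, 1]
    - [-0.56, -3.6, 0, 0, 0, 0, 1]
    - [-0.56, -3.6, 0, 0, 0, 0, 1]
    - [-0.56, -3.6, 0, 0, 0, 0, 1]
    - [-0.56, -3.6, 0, 0, 0, 0, 1]
    - [-0.56, -3.6, 0, 0, 0, 0, 1]
    - [0, 0, 0, 0, 0, 0, 1]
    - [0, 0, 0, 0, 0, 0, 1]
    - [0, 0, 0, 0, 0, 0, 1]
    - [0, 0, 0, 0, 0, 0, 1]

```text
time_s: 3.62
tool_pos: [0.5514, 0.1914, 0.2921]
tool_rot: [179.9, -0.0, -14.4]
force: [-0.5, -0.7, 1.0]
grip_width: 0.087
```

```bash
python3 go.py 0.5485 0.1995 0.19 -13.5; python3 - <<'E'
from h import *
a=env.read_camera("scene")["img"];b=env.read_camera("top")["img"]
cv2.imwrite("pics/ab1.png",np.hstack([cv2.resize(a[130:290,240:400],(400,400)),cv2.resize(b[100:260,120:280],(400,400))]))
E
```

```text
t 3.62 pos [0.5514 0.1914 0.2921] rot [ 1.7991e+02 -3.0000e-02 -1.4430e+01] F [-0.48 -0.65  1.04] M [ 0.05  0.02 -0.03] w 0.0870 q [  10.   14.  -37.   92.    8.   77. -133.]
shift cm in tool axes now [-0.49 -0.73 10.2 ] in target axes [-0.48 -0.72 10.21] turn deg (tool) [ 0.09 -0.03 -0.93]
```

View pics/ab1.png

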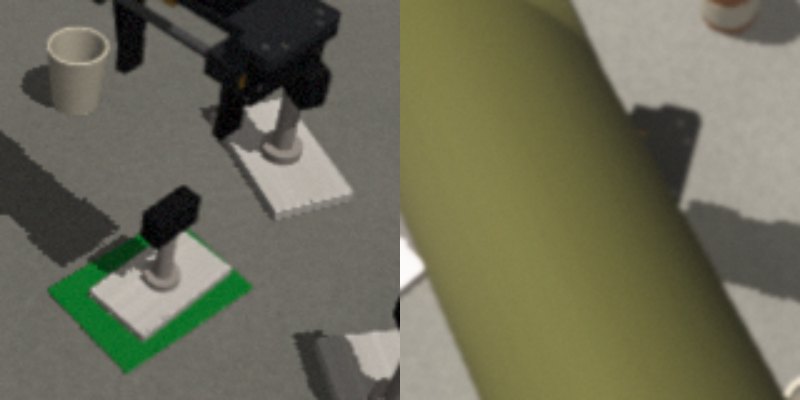

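The scene crop shows the open gripper above the mat, with the tamper at (165,250) in the crop still untouched. The arm hides the mat in the top view. I'll lower it with the correction.

Call:
drive_tool:
  commands:
    - [-0.48, -0.72, 0, 0, 0, -0.93, 1]
    - [0, 0, 2, 0, 0, 0, 1]
    - [0, 0, 2, 0, 0, 0, 1]
    - [0, 0, 2, 0, 0, 0, 1]
    - [0, 0, 2, 0, 0, 0, 1]
    - [0, 0, 1, 0, 0, 0, 1]
    - [0, 0, 0, 0, 0, 0, 1]
    - [0, 0, 0, 0, 0, 0, 1]
    - [0, 0, 0, 0, 0, 0, 1]

```text
time_s: 4.47
tool_pos: [0.5486, 0.2027, 0.2036]
tool_rot: [-179.9, -0.1, -13.3]
force: [1.2, 0.1, -0.0]
grip_width: 0.0868
```

```bash
python3 go.py 0.5485 0.1995 0.145 -13.5; python3 - <<'E'
from h import *
a=env.read_camera("scene")["img"]
cv2.imwrite("pics/ab2.png",cv2.resize(a[160:280,250:370],(600,600),interpolation=cv2.INTER_CUBIC))
E
```

```text
t 4.47 pos [0.5486 0.2027 0.2036] rot [-1.7994e+02 -1.0000e-01 -1.3270e+01] F [ 1.25  0.14 -0.02] M [0.02 0.04 0.01] w 0.0868 q [   9.   18.  -37.   98.   11.   68. -135.]
shift cm in tool axes now [0.05 0.32 5.86] in target axes [0.07 0.31 5.86] turn deg (tool) [-0.06 -0.1   0.23]
```

View pics/ab2.png

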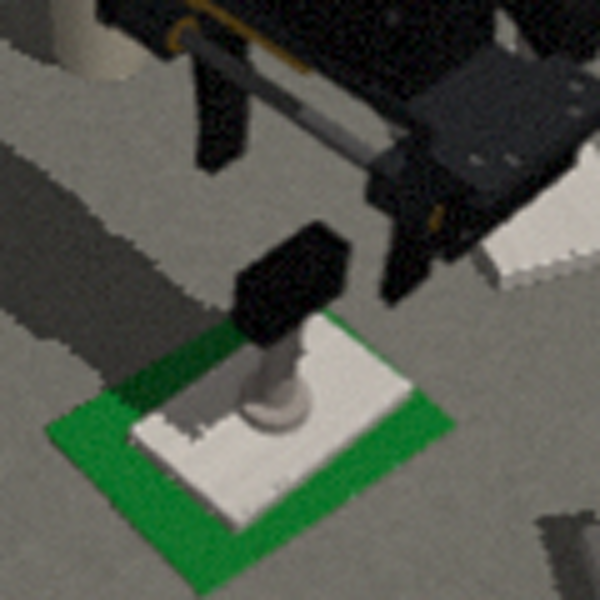

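Call:
drive_tool:
  commands:
    - [0.05, 0.3, 1, 0, 0, 0.2, 1]
    - [0, 0, 1.5, 0, 0, 0, 1]
    - [0, 0, 1.5, 0, 0, 0, 1]
    - [0, 0, 1.0, 0, 0, 0, 1]
    - [0, 0, 0.6, 0, 0, 0, 1]
    - [0, 0, 0, 0, 0, 0, 1]
    - [0, 0, 0, 0, 0, 0, 1]
    - [0, 0, 0, 0, 0, 0, 1]

```text
time_s: 5.18
tool_pos: [0.5482, 0.1995, 0.147]
tool_rot: [-180.0, -0.1, -13.5]
force: [0.7, -0.4, -0.1]
grip_width: 0.0867
```

```bash
python3 go.py 0.5485 0.1995 0.145 -13.5; python3 - <<'E'
from h import *
a=env.read_camera("scene")["img"]
cv2.imwrite("pics/ab3.png",cv2.resize(a[180:280,250:350],(600,600),interpolation=cv2.INTER_CUBIC))
E
```

```text
t 5.18 pos [0.5482 0.1995 0.147 ] rot [-1.7996e+02 -7.0000e-02 -1.3460e+01] F [ 0.74 -0.36 -0.08] M [ 0.01 -0.01  0.06] w 0.0867 q [   8.   21.  -36.  101.   14.   62. -136.]
shift cm in tool axes now [ 0.03 -0.    0.2 ] in target axes [ 0.03 -0.    0.2 ] turn deg (tool) [-0.04 -0.07  0.04]
```

View pics/ab3.png

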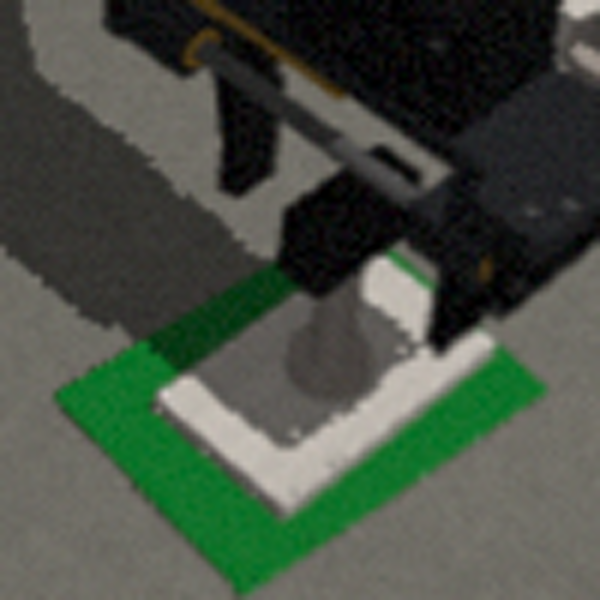

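The fingers straddle the grip evenly: tips at (240,185) and (440,345) in the crop, grip between them at (340,230). Closing now.

Call:
drive_tool:
  commands:
    - [0, 0, 0.1, 0, 0, 0, 0.6]
    - [0, 0, 0.1, 0, 0, 0, 0.4]
    - [0, 0, 0, 0, 0, 0, 0.3]
    - [0, 0, 0, 0, 0, 0, 0.2]
    - [0, 0, 0, 0, 0, 0, 0.1]
    - [0, 0, 0, 0, 0, 0, 0]
    - [0, 0, 0, 0, 0, 0, 0]
    - [0, 0, 0, 0, 0, 0, 0]
    - [0, 0, 0, 0, 0, 0, 0]
    - [0, 0, 0, 0, 0, 0, 0]
  force: 50

```text
time_s: 6.07
tool_pos: [0.5477, 0.1992, 0.1442]
tool_rot: [180.0, 0.0, -13.5]
force: [1.0, 0.9, 0.5]
grip_width: 0.0281
```

```bash
python3 go.py 0.5485 0.1995 0.145 -13.5
```

```text
t 6.07 pos [0.5477 0.1992 0.1442] rot [179.99   0.   -13.47] F [0.99 0.89 0.49] M [ 0.02  0.04 -0.03] w 0.0281 q [   8.   21.  -36.  102.   14.   62. -136.]
shift cm in tool axes now [ 0.07 -0.05 -0.08] in target axes [ 0.07 -0.05 -0.08] turn deg (tool) [0.01 0.   0.03]
```

Call:
drive_tool:
  commands:
    - [0, 0, 0, 0, 0, 0, 0]
    - [0, 0, 0, 0, 0, 0, 0]
    - [0, 0, 0, 0, 0, 0, 0]
    - [0, 0, 0, 0, 0, 0, 0]
    - [0, 0, 0, 0, 0, 0, 0]

```text
time_s: 6.48
tool_pos: [0.5477, 0.199, 0.1442]
tool_rot: [180.0, 0.0, -13.5]
force: [-0.8, -0.9, -0.2]
grip_width: 0.022
```

```bash
python3 go.py 0.5485 0.1995 0.145 -13.5
```

```text
t 6.48 pos [0.5477 0.199  0.1442] rot [179.98   0.   -13.48] F [-0.79 -0.86 -0.22] M [-0.06  0.04 -0.04] w 0.0220 q [   8.   21.  -36.  102.   14.   62. -136.]
shift cm in tool axes now [ 0.07 -0.06 -0.08] in target axes [ 0.07 -0.06 -0.08] turn deg (tool) [0.02 0.   0.02]
```

Gripped at 22.0 mm. The underside of the foot is now TCP z - 0.140 m. Lifting and weighing.

Call:
drive_tool:
  commands:
    - [0, 0, -0.3, 0, 0, 0, 0]
    - [0, 0, -0.7, 0, 0, 0, 0]
    - [0, 0, -1.5, 0, 0, 0, 0]
    - [0, 0, -2, 0, 0, 0, 0]
    - [0, 0, -2, 0, 0, 0, 0]
    - [0, 0, -2, 0, 0, 0, 0]
    - [0, 0, -2, 0, 0, 0, 0]
    - [0, 0, -1.5, 0, 0, 0, 0]
    - [0, 0, -0.7, 0, 0, 0, 0]
    - [0, 0, -0.3, 0, 0, 0, 0]
    - [0, 0, 0, 0, 0, 0, 0]
    - [0, 0, 0, 0, 0, 0, 0]
    - [0, 0, 0, 0, 0, 0, 0]
    - [0, 0, 0, 0, 0, 0, 0]

```text
time_s: 7.65
tool_pos: [0.5472, 0.199, 0.273]
tool_rot: [179.9, 0.1, -13.5]
force: [-0.1, -0.6, -4.3]
grip_width: 0.0215
```

```bash
python3 go.py 0.561 -0.180 0.272 21.2; python3 - <<'E'
from h import *
a=env.read_camera("scene")["img"];b=env.read_camera("top")["img"]
cv2.imwrite("pics/ab4.png",np.hstack([cv2.resize(a[130:290,240:400],(400,400)),cv2.resize(b[100:260,120:280],(400,400))]))
E
```

```text
t 7.65 pos [0.5472 0.199  0.273 ] rot [ 1.7994e+02  1.1000e-01 -1.3460e+01] F [-0.11 -0.57 -4.28] M [0.02 0.04 0.  ] w 0.0215 q [  10.   14.  -38.   93.    9.   75. -133.]
shift cm in tool axes now [10.16 36.54  0.12] in target axes [-12.42  35.83   0.1 ] turn deg (tool) [ 2.000e-02  1.200e-01 -3.466e+01]
```

View pics/ab4.png

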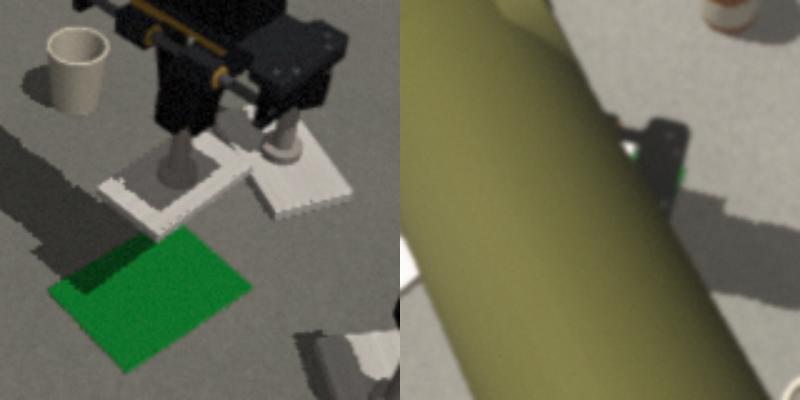

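The tamper hangs upright and weighs about 4.3 N. The whole mat is now clear in the scene view, so I'll re-measure the mat and the held foot.

```bash
python3 - <<'E'
from h import *
s=env.read_camera("scene"); img=s["img"]
H,S,V=cv2.split(cv2.cvtColor(img,cv2.COLOR_BGR2HSV))
m=((H>45)&(H<80)&(S>120)&(V>25)).astype(np.uint8)
cs,_=cv2.findContours(m,cv2.RETR_EXTERNAL,cv2.CHAIN_APPROX_NONE)
c=max(cs,key=cv2.contourArea)
print("mat",rect(onz(s,c[:,0],.004)),cv2.contourArea(c))
# predicted foot
p=env.get_obs()["tool_pos"]
a=np.radians(-13.5);R=np.array([[np.cos(a),-np.sin(a)],[np.sin(a),np.cos(a)]])
im=cv2.resize(img,None,fx=6,fy=6,interpolation=cv2.INTER_CUBIC)
F=np.array([[56,33],[56,-33],[-56,-33],[-56,33]])/1000@R.T+p[:2]
for z in (.010,0): cv2.polylines(im,[np.int32((proj(s,np.c_[F,[p[2]-.1402+z]*4])+.5)*6)],1,(0,0,255),1)
cv2.imwrite("pics/ov2.png",im[1080:1400,1600:2200])
E
```

```text
mat (array([555.5, 193.3]), array([148.5, 108.8]), -19.2) 2451.0
```

View pics/ov2.png

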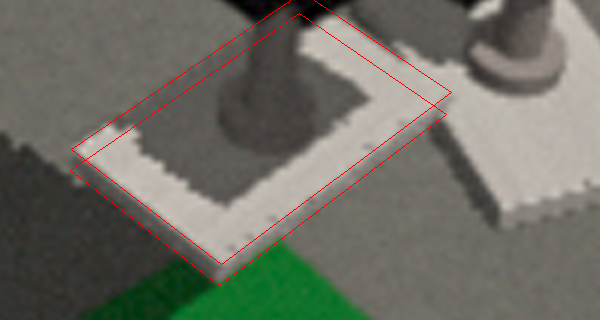

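The prediction matches the foot to about 1 mm. The mat is at (0.5555, 0.1933), yaw -19.2°. Now I'll turn and carry the tamper over the tab half.

Call:
drive_tool:
  commands:
    - [0, 0, 0, 0, 0, -4, 0]
    - [0, 0, 0, 0, 0, -6, 0]
    - [0, 0, 0, 0, 0, -6, 0]
    - [0, 0, 0, 0, 0, -6, 0]
    - [0, 0, 0, 0, 0, -6, 0]
    - [0, 0, 0, 0, 0, -4.6, 0]
    - [0, 0, 0, 0, 0, -2, 0]
    - [0, 0, 0, 0, 0, 0, 0]
    - [0, 0, 0, 0, 0, 0, 0]

```text
time_s: 8.55
tool_pos: [0.5477, 0.1992, 0.274]
tool_rot: [180.0, 0.0, 21.1]
force: [-0.1, 0.8, -3.0]
grip_width: 0.0214
```

```bash
python3 go.py 0.561 -0.180 0.272 21.2
```

```text
t 8.55 pos [0.5477 0.1992 0.274 ] rot [1.800e+02 2.000e-02 2.106e+01] F [-0.12  0.81 -2.99] M [-0.02 -0.02  0.  ] w 0.0214 q [ 13.  15. -42.  93.  10.  76. -99.]
shift cm in tool axes now [-12.38  35.86   0.21] in target axes [-12.47  35.83   0.2 ] turn deg (tool) [ 0.    0.02 -0.14]
```

Call:
drive_tool:
  commands:
    - [-0.4, 1.2, 0, 0, 0, 0, 0]
    - [-0.7, 2, 0, 0, 0, 0, 0]
    - [-1, 3, 0, 0, 0, 0, 0]
    - [-1, 3, 0, 0, 0, 0, 0]
    - [-1, 3, 0, 0, 0, 0, 0]
    - [-1, 3, 0, 0, 0, 0, 0]
    - [-1, 3, 0, 0, 0, 0, 0]
    - [-1, 3, 0, 0, 0, 0, 0]
    - [-1, 3, 0, 0, 0, 0, 0]
    - [-1, 3, 0, 0, 0, 0, 0]
    - [-1, 3, 0, 0, 0, 0, 0]
    - [-1, 3, 0, 0, 0, 0, 0]
    - [-0.9, 2, 0, 0, 0, 0, 0]
    - [-0.4, 1, 0, 0, 0, 0, 0]
    - [0, 0, 0, 0, 0, 0, 0]
    - [0, 0, 0, 0, 0, 0, 0]
    - [0, 0, 0, 0, 0, 0, 0]
    - [0, 0, 0, 0, 0, 0, 0]

```text
time_s: 10.05
tool_pos: [0.5631, -0.1802, 0.2744]
tool_rot: [-180.0, -0.0, 21.3]
force: [0.2, 0.4, -2.8]
grip_width: 0.0216
```

```bash
python3 go.py 0.561 -0.180 0.23 21.2; cat > ov.py <<'E'
import sys
from h import *
o=env.get_obs(); p=o["tool_pos"]; yaw=np.radians(o["tool_rot"][2])
rot=lambda a:np.array([[np.cos(a),-np.sin(a)],[np.sin(a),np.cos(a)]])
out=[]
for nm,(x0,y0,x1,y1) in (("scene",(90,90,220,215)),("top",(320,110,450,235))):
    k=env.read_camera(nm)
    im=cv2.resize(k["img"],None,fx=3,fy=3,interpolation=cv2.INTER_CUBIC)
    F=np.array([[56,33],[56,-33],[-56,-33],[-56,33]])/1000@rot(yaw).T+p[:2]
    B=np.array([[65,80],[65,-80],[-65,-80],[-65,80]])/1000@rot(np.radians(21.2)).T+[.5755,-.2175]
    if len(sys.argv)>2:
        cv2.polylines(im,[np.int32((proj(k,np.c_[F,[p[2]-.1402+.01]*4])+.5)*3)],1,(0,0,255),1)
        cv2.polylines(im,[np.int32((proj(k,np.c_[B,[.07]*4])+.5)*3)],1,(0,255,255),1)
    out.append(im[y0*3:y1*3,x0*3:x1*3])
cv2.imwrite(f"pics/{sys.argv[1]}.png",np.hstack(out))
E
python3 ov.py o1 1
```

```text
t 10.05 pos [ 0.5631 -0.1802  0.2744] rot [-1.7996e+02 -4.0000e-02  2.1350e+01] F [ 0.2   0.4  -2.85] M [0.   0.01 0.07] w 0.0216 q [ 40.  14. -29.  92.   7.  75. -59.]
shift cm in tool axes now [-0.19 -0.09  4.44] in target axes [-0.18 -0.09  4.44] turn deg (tool) [-0.04 -0.04  0.15]
```

View pics/o1.png

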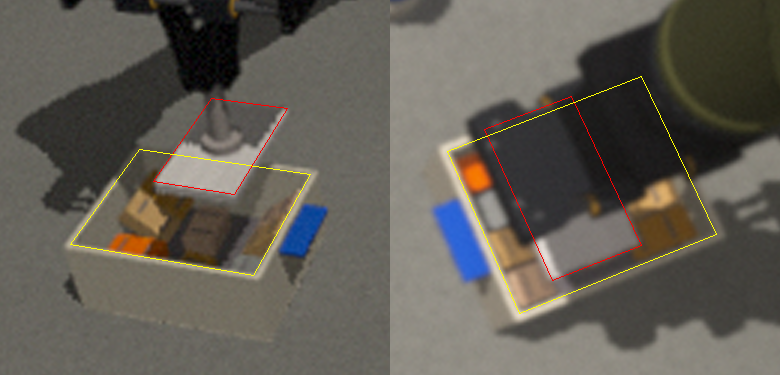

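The tamper hangs over the tab half, clear of the rim: foot at (225,145) in the left crop, bin below it. I'll correct 2 mm and lower it to just above the blocks.

Call:
drive_tool:
  commands:
    - [-0.18, -0.1, 0, 0, 0, 0, 0]
    - [0, 0, 0.7, 0, 0, 0, 0]
    - [0, 0, 1.2, 0, 0, 0, 0]
    - [0, 0, 1.2, 0, 0, 0, 0]
    - [0, 0, 1, 0, 0, 0, 0]
    - [0, 0, 0.7, 0, 0, 0, 0]
    - [0, 0, 0.3, 0, 0, 0, 0]
    - [0, 0, 0, 0, 0, 0, 0]
    - [0, 0, 0, 0, 0, 0, 0]
    - [0, 0, 0, 0, 0, 0, 0]

```text
time_s: 10.98
tool_pos: [0.561, -0.1829, 0.2239]
tool_rot: [180.0, -0.1, 21.1]
force: [-0.2, 0.6, -3.7]
grip_width: 0.0212
```

```bash
python3 go.py 0.561 -0.180 0.21 21.2; python3 ov.py o2 1
```

```text
t 10.98 pos [ 0.561  -0.1829  0.2239] rot [ 1.7995e+02 -5.0000e-02  2.1130e+01] F [-0.16  0.63 -3.69] M [-0.01  0.01  0.04] w 0.0212 q [ 40.  16. -29.  96.   8.  70. -59.]
shift cm in tool axes now [ 0.11 -0.27  1.39] in target axes [ 0.11 -0.27  1.39] turn deg (tool) [ 0.05 -0.05 -0.07]
```

View pics/o2.png

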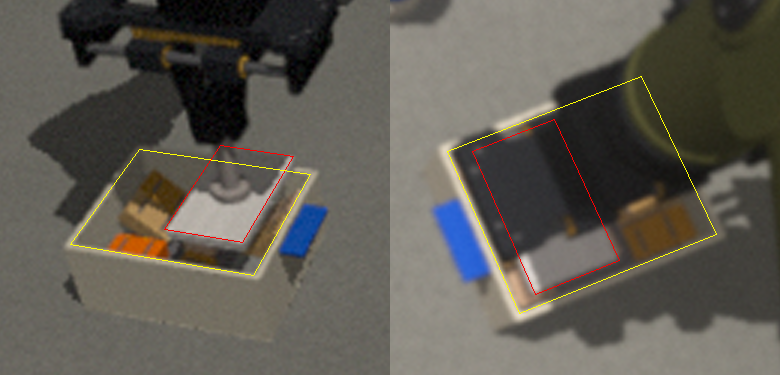

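Call:
drive_tool:
  commands:
    - [0.1, -0.32, 0, 0, 0, 0, 0]
    - [0, 0, 0.25, 0, 0, 0, 0]
    - [0, 0, 0.25, 0, 0, 0, 0]
    - [0, 0, 0.25, 0, 0, 0, 0]
    - [0, 0, 0.2, 0, 0, 0, 0]
    - [0, 0, 0.15, 0, 0, 0, 0]
    - [0, 0, 0.1, 0, 0, 0, 0]
    - [0, 0, 0.1, 0, 0, 0, 0]
    - [0, 0, 0.1, 0, 0, 0, 0]
    - [0, 0, 0, 0, 0, 0, 0]
    - [0, 0, 0, 0, 0, 0, 0]

```text
time_s: 12.0
tool_pos: [0.5603, -0.1795, 0.2092]
tool_rot: [180.0, 0.0, 21.1]
force: [0.1, -0.5, -3.4]
grip_width: 0.0213
```

```bash
python3 go.py 0.561 -0.180 0.21 21.2
```

```text
t 12.00 pos [ 0.5603 -0.1795  0.2092] rot [1.800e+02 1.000e-02 2.113e+01] F [ 0.07 -0.51 -3.43] M [ 0.05 -0.02  0.05] w 0.0213 q [ 40.  16. -29.  97.   8.  68. -60.]
shift cm in tool axes now [ 0.05  0.07 -0.08] in target axes [ 0.05  0.07 -0.08] turn deg (tool) [ 0.    0.01 -0.07]
```

Call:
drive_tool:
  commands:
    - [0, 0, 0.1, 0, 0, 0, 0]
    - [0, 0, 0.1, 0, 0, 0, 0]
    - [0, 0, 0.1, 0, 0, 0, 0]
    - [0, 0, 0.1, 0, 0, 0, 0]
    - [0, 0, 0.1, 0, 0, 0, 0]
    - [0, 0, 0.1, 0, 0, 0, 0]
    - [0, 0, 0, 0, 0, 0, 0]

```text
time_s: 12.58
tool_pos: [0.5602, -0.1794, 0.2029]
tool_rot: [-180.0, 0.0, 21.1]
force: [-0.3, -0.0, -3.4]
grip_width: 0.0212
```

Call:
drive_tool:
  commands:
    - [0, 0, 0.1, 0, 0, 0, 0]
    - [0, 0, 0.1, 0, 0, 0, 0]
    - [0, 0, 0.1, 0, 0, 0, 0]
    - [0, 0, 0.1, 0, 0, 0, 0]
    - [0, 0, 0, 0, 0, 0, 0]

```text
time_s: 13.0
tool_pos: [0.5601, -0.1795, 0.1989]
tool_rot: [-180.0, 0.0, 21.1]
force: [0.9, -0.1, -3.1]
grip_width: 0.0217
```

Foot underside is at 58.7 mm and nothing is touched yet.

Call:
drive_tool:
  commands:
    - [0, 0, 0.1, 0, 0, 0, 0]
    - [0, 0, 0.1, 0, 0, 0, 0]
    - [0, 0, 0.1, 0, 0, 0, 0]
    - [0, 0, 0, 0, 0, 0, 0]

```text
time_s: 13.33
tool_pos: [0.5601, -0.1794, 0.196]
tool_rot: [-180.0, 0.0, 21.1]
force: [-0.4, -0.1, -4.7]
grip_width: 0.0217
```

Call:
drive_tool:
  commands:
    - [0, 0, 0.1, 0, 0, 0, 0]
    - [0, 0, 0.1, 0, 0, 0, 0]
    - [0, 0, 0.1, 0, 0, 0, 0]
    - [0, 0, 0, 0, 0, 0, 0]

```text
time_s: 13.67
tool_pos: [0.5604, -0.1794, 0.1934]
tool_rot: [180.0, -0.0, 21.1]
force: [0.2, -0.3, -2.5]
grip_width: 0.0215
```

Call:
drive_tool:
  commands:
    - [0, 0, 0.1, 0, 0, 0, 0]
    - [0, 0, 0.1, 0, 0, 0, 0]
    - [0, 0, 0.1, 0, 0, 0, 0]
    - [0, 0, 0, 0, 0, 0, 0]

```text
time_s: 14.0
tool_pos: [0.56, -0.1796, 0.1896]
tool_rot: [-180.0, 0.0, 21.1]
force: [0.8, -0.3, -3.9]
grip_width: 0.0216
```

Call:
drive_tool:
  commands:
    - [0, 0, 0.1, 0, 0, 0, 0]
    - [0, 0, 0.1, 0, 0, 0, 0]
    - [0, 0, 0.1, 0, 0, 0, 0]
    - [0, 0, 0, 0, 0, 0, 0]

```text
time_s: 14.33
tool_pos: [0.5601, -0.1796, 0.1868]
tool_rot: [-180.0, 0.0, 21.1]
force: [-0.2, 0.3, -3.8]
grip_width: 0.0217
```

Call:
drive_tool:
  commands:
    - [0, 0, 0.1, 0, 0, 0, 0]
    - [0, 0, 0.1, 0, 0, 0, 0]
    - [0, 0, 0.1, 0, 0, 0, 0]
    - [0, 0, 0, 0, 0, 0, 0]

```text
time_s: 14.67
tool_pos: [0.5601, -0.1795, 0.1839]
tool_rot: [-180.0, 0.0, 21.1]
force: [-0.1, -0.7, -4.2]
grip_width: 0.0216
```

```bash
python3 go.py; python3 ov.py o3
```

```text
t 14.67 pos [ 0.5601 -0.1795  0.1839] rot [-1.7999e+02  2.0000e-02  2.1130e+01] F [-0.05 -0.73 -4.18] M [-0.02 -0.01 -0.03] w 0.0216 q [ 39.  18. -28.  99.   9.  66. -61.]
```

View pics/o3.png

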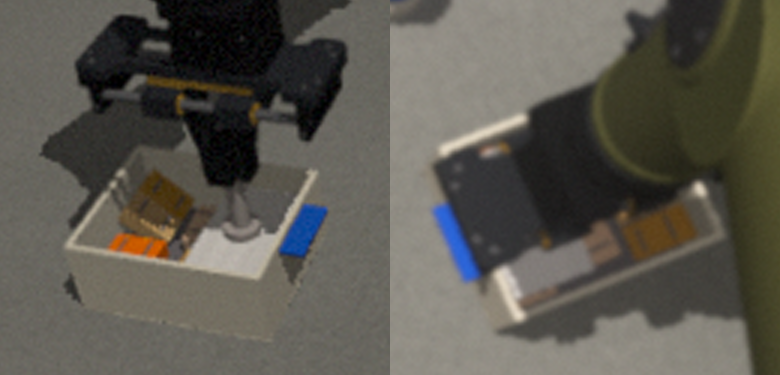

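Call:
drive_tool:
  commands:
    - [0, 0, 0.1, 0, 0, 0, 0]
    - [0, 0, 0.1, 0, 0, 0, 0]
    - [0, 0, 0.1, 0, 0, 0, 0]
    - [0, 0, 0, 0, 0, 0, 0]

```text
time_s: 15.1
tool_pos: [0.5601, -0.1795, 0.1809]
tool_rot: [-180.0, 0.0, 21.1]
force: [0.9, 0.4, -3.6]
grip_width: 0.0214
```

Call:
drive_tool:
  commands:
    - [0, 0, 0.1, 0, 0, 0, 0]
    - [0, 0, 0.1, 0, 0, 0, 0]
    - [0, 0, 0, 0, 0, 0, 0]

```text
time_s: 15.35
tool_pos: [0.5602, -0.1795, 0.179]
tool_rot: [-180.0, 0.0, 21.1]
force: [0.5, 0.1, -4.2]
grip_width: 0.0216
```

Call:
drive_tool:
  commands:
    - [0, 0, 0.1, 0, 0, 0, 0]
    - [0, 0, 0.1, 0, 0, 0, 0]
    - [0, 0, 0, 0, 0, 0, 0]

```text
time_s: 15.6
tool_pos: [0.5602, -0.1795, 0.177]
tool_rot: [-180.0, 0.0, 21.1]
force: [-0.1, 0.1, -3.8]
grip_width: 0.0214
```

Call:
drive_tool:
  commands:
    - [0, 0, 0.1, 0, 0, 0, 0]
    - [0, 0, 0.1, 0, 0, 0, 0]
    - [0, 0, 0, 0, 0, 0, 0]

```text
time_s: 15.85
tool_pos: [0.5602, -0.1795, 0.175]
tool_rot: [-180.0, 0.0, 21.1]
force: [-0.0, 0.4, -3.5]
grip_width: 0.0213
```

Call:
drive_tool:
  commands:
    - [0, 0, 0.1, 0, 0, 0, 0]
    - [0, 0, 0.1, 0, 0, 0, 0]
    - [0, 0, 0, 0, 0, 0, 0]

```text
time_s: 16.1
tool_pos: [0.5602, -0.1795, 0.173]
tool_rot: [-180.0, 0.0, 21.1]
force: [1.2, 0.6, -3.7]
grip_width: 0.0215
```

Call:
drive_tool:
  commands:
    - [0, 0, 0.1, 0, 0, 0, 0]
    - [0, 0, 0.1, 0, 0, 0, 0]
    - [0, 0, 0, 0, 0, 0, 0]

```text
time_s: 16.35
tool_pos: [0.5602, -0.1795, 0.171]
tool_rot: [-180.0, 0.0, 21.1]
force: [0.1, -1.0, -4.1]
grip_width: 0.0213
```

Call:
drive_tool:
  commands:
    - [0, 0, 0.1, 0, 0, 0, 0]
    - [0, 0, 0.1, 0, 0, 0, 0]
    - [0, 0, 0, 0, 0, 0, 0]

```text
time_s: 16.6
tool_pos: [0.5602, -0.1795, 0.169]
tool_rot: [-180.0, 0.0, 21.1]
force: [0.1, 0.3, -3.9]
grip_width: 0.0214
```

Call:
drive_tool:
  commands:
    - [0, 0, 0.1, 0, 0, 0, 0]
    - [0, 0, 0.1, 0, 0, 0, 0]
    - [0, 0, 0, 0, 0, 0, 0]

```text
time_s: 16.85
tool_pos: [0.5605, -0.1797, 0.1683]
tool_rot: [180.0, -0.0, 21.1]
force: [-3.2, -0.4, 4.1]
grip_width: 0.0217
```

```bash
python3 go.py; python3 ov.py o4
```

```text
t 16.85 pos [ 0.5605 -0.1797  0.1683] rot [179.96  -0.    21.12] F [-3.24 -0.43  4.13] M [0.25 0.66 0.07] w 0.0217 q [ 39.  19. -28. 100.  10.  64. -61.]
```

View pics/o4.png

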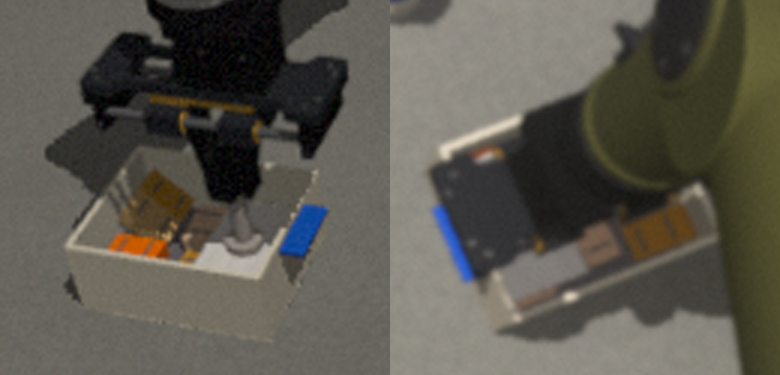

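First firm contact at foot height 28 mm, with some sideways force. I'll hold briefly and read again.

Call:
drive_tool:
  commands:
    - [0, 0, 0, 0, 0, 0, 0]
    - [0, 0, 0, 0, 0, 0, 0]

```text
time_s: 17.12
tool_pos: [0.5605, -0.1797, 0.1683]
tool_rot: [180.0, -0.0, 21.1]
force: [-4.0, -0.7, 6.1]
grip_width: 0.0217
```

```bash
python3 go.py; python3 - <<'E'
from h import *
a=env.read_camera("scene")["img"];b=env.read_camera("top")["img"]
cv2.imwrite("pics/z1.png",np.hstack([cv2.resize(a[130:210,115:215],(480,384),interpolation=cv2.INTER_CUBIC),cv2.resize(b[140:230,325:395],(300,384),interpolation=cv2.INTER_CUBIC)]))
E
```

```text
t 17.12 pos [ 0.5605 -0.1797  0.1683] rot [ 1.7995e+02 -1.0000e-02  2.1120e+01] F [-4.   -0.73  6.07] M [ 0.18  0.77 -0.01] w 0.0217 q [ 39.  18. -28. 100.  10.  64. -61.]
```

View pics/z1.png

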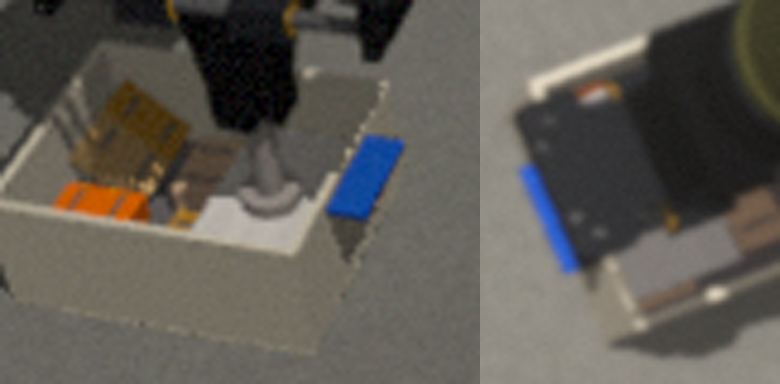

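```bash
python3 - <<'E'
from h import *
s=env.read_camera("scene"); r=env.read_camera("top")
def tri(t,c):
    t=(np.array(t)+.5)/[6,5.4]+[320,120]-.5; c=(np.array(c)+.5)/7+[100,130]-.5
    o1,d1=rays(r,[t]);o2,d2=rays(s,[c]); A=np.c_[d1[0],-d2[0]]; k=np.linalg.lstsq(A,o2-o1,rcond=None)[0]
    p,q=o1+k[0]*d1[0],o2+k[1]*d2[0]; print(((p+q)/2*1000).round(1),"gap",(np.linalg.norm(p-q)*1000).round(1))
tri((390,340),(422,218)); tri((420,390),(392,258)); tri((437,243),(217,285)); tri((495,223),(280,292)) 
tri((437,243),(280,292)); tri((495,223),(217,285))
print("tan leaning"); tri((468,314),(318,237)); tri((526,287),(263,203))
print("rim check"); tri((98,212),(530,372)); tri((510,66),(82,295))
E
```

```text
[ 557.8 -222.5   50.9] gap 6.2
[ 547.1 -251.6    8. ] gap 3.9
[ 611.7 -260.2   34.2] gap 19.5
[ 606.7 -263.6   34.3] gap 24.7
[ 604.5 -250.4   34.5] gap 2.7
[ 613.8 -274.3   32.8] gap 2.5
tan leaning
[ 573.9 -261.2   33.7] gap 1.3
[ 582.2 -278.7   47.9] gap 2.1
rim check
[ 609.8 -113.1   71. ] gap 0.1
[ 670.9 -269.4   72.6] gap 3.4
```

Call:
drive_tool:
  commands:
    - [0, 0, 0.03, 0, 0, 0, 0]
    - [0, 0, 0.03, 0, 0, 0, 0]
    - [0, 0, 0, 0, 0, 0, 0]

```text
time_s: 17.57
tool_pos: [0.5605, -0.1797, 0.1683]
tool_rot: [179.9, -0.0, 21.1]
force: [-4.8, -0.4, 9.1]
grip_width: 0.0217
```

```bash
python3 go.py; python3 - <<'E'
from h import *
s=env.read_camera("scene"); r=env.read_camera("top")
def tri(t,c):
    t=(np.array(t)+.5)/[6,5.4]+[320,120]-.5; c=(np.array(c)+.5)/7+[100,130]-.5
    o1,d1=rays(r,[t]);o2,d2=rays(s,[c]); A=np.c_[d1[0],-d2[0]]; k=np.linalg.lstsq(A,o2-o1,rcond=None)[0]
    p,q=o1+k[0]*d1[0],o2+k[1]*d2[0]; print(((p+q)/2*1000).round(1),"gap",(np.linalg.norm(p-q)*1000).round(1))
tri((390,340),(392,258)); tri((420,390),(422,218)); tri((402,367),(407,238))
E
python3 ov.py o5 1
```

```text
t 17.57 pos [ 0.5605 -0.1797  0.1683] rot [179.94  -0.    21.12] F [-4.79 -0.38  9.07] M [0.28 1.14 0.04] w 0.0217 q [ 39.  19. -28. 100.  10.  64. -61.]
[ 563.9 -232.3   30. ] gap 0.3
[ 541.2 -241.1   30. ] gap 2.9
[ 552.2 -236.2   29.6] gap 0.1
```

View pics/o5.png

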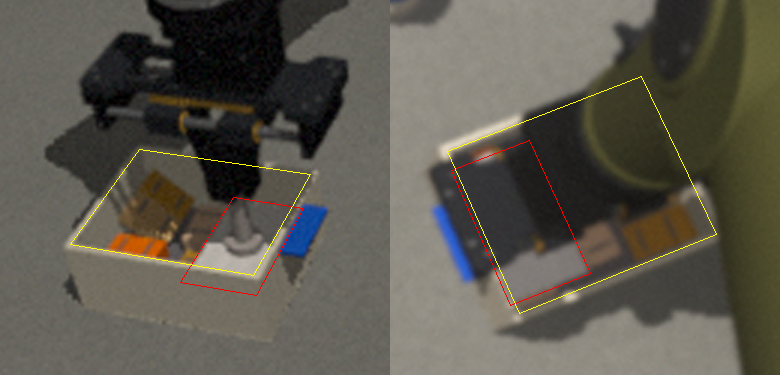

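The flat block tops triangulate to about 29-30 mm, and the foot is stopped hard at 28 mm, so the layer is level. The foot force is about 13 N. I'll add a little and hold steady.

Call:
drive_tool:
  commands:
    - [0, 0, 0.03, 0, 0, 0, 0]
    - [0, 0, 0.02, 0, 0, 0, 0]
    - [0, 0, 0, 0, 0, 0, 0]
    - [0, 0, 0, 0, 0, 0, 0]
    - [0, 0, 0, 0, 0, 0, 0]

```text
time_s: 18.18
tool_pos: [0.5605, -0.1797, 0.1683]
tool_rot: [179.9, -0.0, 21.1]
force: [-6.1, 0.2, 11.5]
grip_width: 0.0217
```

Call:
drive_tool:
  commands:
    - [0, 0, 0, 0, 0, 0, 0]
    - [0, 0, 0, 0, 0, 0, 0]
    - [0, 0, 0, 0, 0, 0, 0]
    - [0, 0, 0, 0, 0, 0, 0]
    - [0, 0, 0, 0, 0, 0, 0]
    - [0, 0, 0, 0, 0, 0, 0]
    - [0, 0, 0, 0, 0, 0, 0]
    - [0, 0, 0, 0, 0, 0, 0]
    - [0, 0, 0, 0, 0, 0, 0]
    - [0, 0, 0, 0, 0, 0, 0]
    - [0, 0, 0, 0, 0, 0, 0]
    - [0, 0, 0, 0, 0, 0, 0]

```text
time_s: 19.18
tool_pos: [0.5605, -0.1797, 0.1683]
tool_rot: [179.9, -0.0, 21.1]
force: [-6.3, 0.6, 11.2]
grip_width: 0.0214
```

```bash
python3 go.py 0.561 -0.180 0.23 21.2
```

```text
t 19.18 pos [ 0.5605 -0.1797  0.1683] rot [179.93  -0.    21.12] F [-6.29  0.57 11.24] M [0.4  1.34 0.08] w 0.0214 q [ 39.  18. -28. 100.  10.  64. -61.]
shift cm in tool axes now [ 0.04  0.05 -6.17] in target axes [ 0.04  0.04 -6.17] turn deg (tool) [ 0.07 -0.   -0.08]
```

Held at about 15 N for over 1 s. Now lift clear and go to the far half.

Call:
drive_tool:
  commands:
    - [0, 0, -0.1, 0, 0, 0, 0]
    - [0, 0, -0.2, 0, 0, 0, 0]
    - [0, 0, -0.5, 0, 0, 0, 0]
    - [0, 0, -1, 0, 0, 0, 0]
    - [0, 0, -1, 0, 0, 0, 0]
    - [0, 0, -1, 0, 0, 0, 0]
    - [0, 0, -1, 0, 0, 0, 0]
    - [0, 0, -1, 0, 0, 0, 0]
    - [0, 0, -1, 0, 0, 0, 0]
    - [0, 0, -0.5, 0, 0, 0, 0]
    - [0, 0, -0.2, 0, 0, 0, 0]
    - [0, 0, 0, 0, 0, 0, 0]
    - [0, 0, 0, 0, 0, 0, 0]

```text
time_s: 20.27
tool_pos: [0.56, -0.1795, 0.2407]
tool_rot: [-180.0, 0.0, 21.1]
force: [0.7, -0.3, -4.3]
grip_width: 0.0218
```

```bash
python3 go.py 0.590 -0.2555 0.225 21.2; python3 ov.py o6 1
```

```text
t 20.27 pos [ 0.56   -0.1795  0.2407] rot [-1.7998e+02  4.0000e-02  2.1130e+01] F [ 0.67 -0.26 -4.34] M [-0.03 -0.03 -0.02] w 0.0218 q [ 40.  15. -29.  95.   7.  72. -59.]
shift cm in tool axes now [0.05 8.17 1.57] in target axes [0.04 8.17 1.57] turn deg (tool) [-0.02  0.04 -0.07]
```

View pics/o6.png

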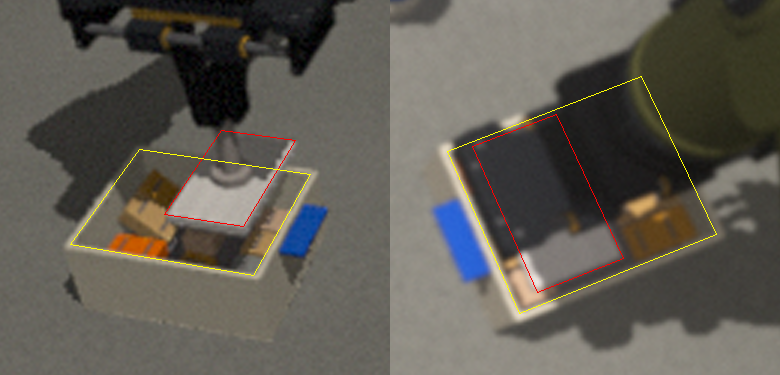

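Call:
drive_tool:
  commands:
    - [0, 0.6, 0, 0, 0, 0, 0]
    - [0, 1.2, 0, 0, 0, 0, 0]
    - [0, 1.6, 0, 0, 0, 0, 0]
    - [0.05, 1.6, 0, 0, 0, 0, 0]
    - [0, 1.6, 0, 0, 0, 0, 0]
    - [0, 1, 0, 0, 0, 0, 0]
    - [0, 0.57, 0, 0, 0, 0, 0]
    - [0, 0, 0, 0, 0, 0, 0]
    - [0, 0, 0, 0, 0, 0, 0]
    - [0, 0, 0, 0, 0, 0, 0]

```text
time_s: 21.2
tool_pos: [0.5902, -0.2543, 0.241]
tool_rot: [-179.9, -0.0, 21.2]
force: [-0.2, -0.0, -3.6]
grip_width: 0.0217
```

```bash
python3 go.py 0.590 -0.2555 0.21 21.2; python3 ov.py o7 1; python3 - <<'E'
from h import *
a=env.read_camera("scene")["img"];b=env.read_camera("top")["img"]
cv2.imwrite("pics/z2.png",np.hstack([cv2.resize(a[130:210,115:215],(480,384),interpolation=cv2.INTER_CUBIC),cv2.resize(b[140:230,325:395],(300,384),interpolation=cv2.INTER_CUBIC)]))
E
```

```text
t 21.20 pos [ 0.5902 -0.2543  0.241 ] rot [-179.95   -0.     21.21] F [-0.18 -0.03 -3.61] M [ 0.07 -0.03 -0.01] w 0.0217 q [ 42.  21. -26.  87.  10.  74. -55.]
shift cm in tool axes now [-0.07  0.11  3.1 ] in target axes [-0.07  0.11  3.1 ] turn deg (tool) [-0.05 -0.    0.01]
```

View pics/o7.png

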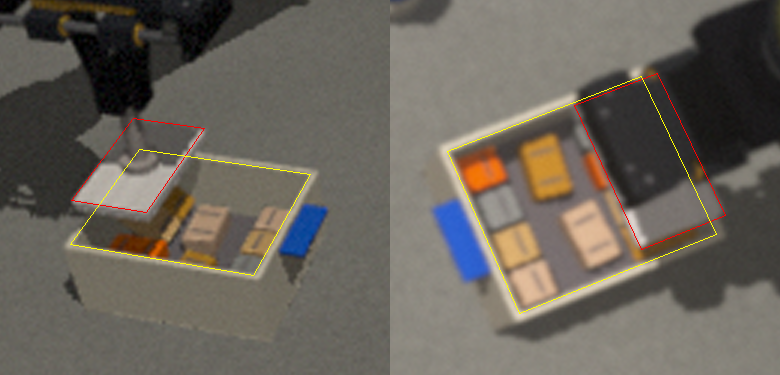

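View pics/z2.png

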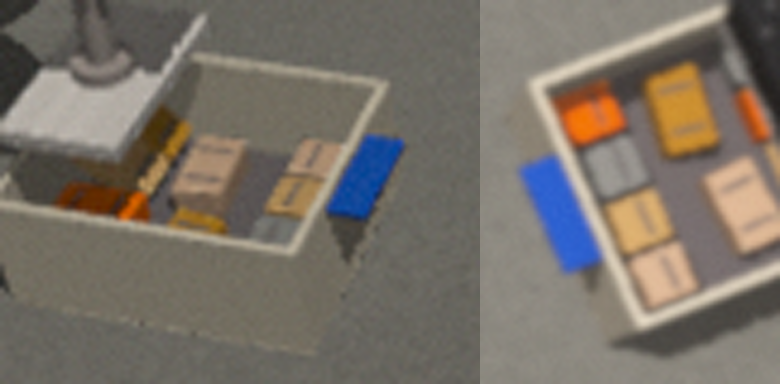

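All four tab-half blocks now lie flat: orange (590,110), grey (613,165), tan (640,220) and pink (663,272) in the crop. Continuing down onto the far half.

Call:
drive_tool:
  commands:
    - [-0.07, 0.12, 0, 0, 0, 0, 0]
    - [0, 0, 0.5, 0, 0, 0, 0]
    - [0, 0, 0.8, 0, 0, 0, 0]
    - [0, 0, 0.8, 0, 0, 0, 0]
    - [0, 0, 0.5, 0, 0, 0, 0]
    - [0, 0, 0.3, 0, 0, 0, 0]
    - [0, 0, 0.2, 0, 0, 0, 0]
    - [0, 0, 0.1, 0, 0, 0, 0]
    - [0, 0, 0, 0, 0, 0, 0]
    - [0, 0, 0, 0, 0, 0, 0]

```text
time_s: 22.23
tool_pos: [0.5902, -0.2569, 0.2094]
tool_rot: [180.0, -0.0, 21.1]
force: [0.3, -0.1, -3.2]
grip_width: 0.0219
```

```bash
python3 go.py 0.590 -0.2555 0.20 21.2; python3 ov.py o8 1
```

```text
t 22.23 pos [ 0.5902 -0.2569  0.2094] rot [ 1.7998e+02 -2.0000e-02  2.1130e+01] F [ 0.27 -0.12 -3.25] M [0.   0.03 0.03] w 0.0219 q [ 42.  23. -26.  89.  10.  70. -55.]
shift cm in tool axes now [ 0.03 -0.14  0.94] in target axes [ 0.03 -0.14  0.94] turn deg (tool) [ 0.02 -0.02 -0.07]
```

View pics/o8.png

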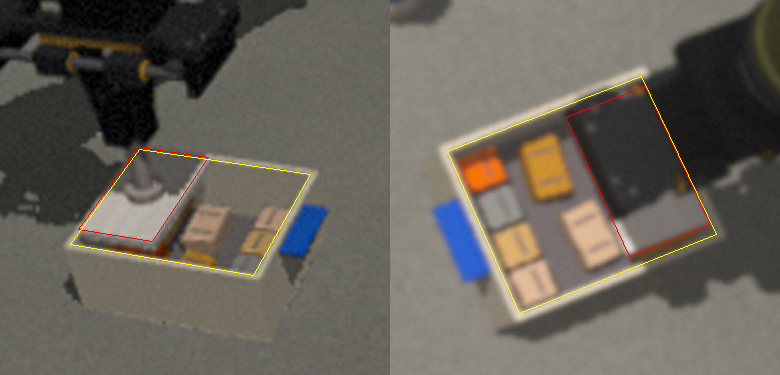

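Call:
drive_tool:
  commands:
    - [0, -0.1, 0, 0, 0, 0, 0]
    - [0, 0, 0.12, 0, 0, 0, 0]
    - [0, 0, 0.12, 0, 0, 0, 0]
    - [0, 0, 0.12, 0, 0, 0, 0]
    - [0, 0, 0.12, 0, 0, 0, 0]
    - [0, 0, 0.12, 0, 0, 0, 0]
    - [0, 0, 0, 0, 0, 0, 0]

```text
time_s: 22.92
tool_pos: [0.5895, -0.2559, 0.2027]
tool_rot: [-180.0, 0.0, 21.1]
force: [-0.2, -0.0, -4.5]
grip_width: 0.0217
```

Call:
drive_tool:
  commands:
    - [0, 0, 0.1, 0, 0, 0, 0]
    - [0, 0, 0.1, 0, 0, 0, 0]
    - [0, 0, 0.1, 0, 0, 0, 0]
    - [0, 0, 0.1, 0, 0, 0, 0]
    - [0, 0, 0, 0, 0, 0, 0]

```text
time_s: 23.33
tool_pos: [0.5895, -0.2559, 0.1988]
tool_rot: [-180.0, 0.0, 21.1]
force: [-0.1, 0.0, -4.0]
grip_width: 0.0216
```

Call:
drive_tool:
  commands:
    - [0, 0, 0.1, 0, 0, 0, 0]
    - [0, 0, 0.1, 0, 0, 0, 0]
    - [0, 0, 0.1, 0, 0, 0, 0]
    - [0, 0, 0.1, 0, 0, 0, 0]
    - [0, 0, 0, 0, 0, 0, 0]

```text
time_s: 23.75
tool_pos: [0.5895, -0.2559, 0.1948]
tool_rot: [-180.0, 0.0, 21.1]
force: [-0.2, -0.4, -4.0]
grip_width: 0.0218
```

Call:
drive_tool:
  commands:
    - [0, 0, 0.1, 0, 0, 0, 0]
    - [0, 0, 0.1, 0, 0, 0, 0]
    - [0, 0, 0.1, 0, 0, 0, 0]
    - [0, 0, 0.1, 0, 0, 0, 0]
    - [0, 0, 0, 0, 0, 0, 0]

```text
time_s: 24.17
tool_pos: [0.5896, -0.2562, 0.1911]
tool_rot: [180.0, 0.0, 21.1]
force: [-0.4, 0.4, -3.1]
grip_width: 0.0217
```

Call:
drive_tool:
  commands:
    - [0, 0, 0.1, 0, 0, 0, 0]
    - [0, 0, 0.1, 0, 0, 0, 0]
    - [0, 0, 0.1, 0, 0, 0, 0]
    - [0, 0, 0, 0, 0, 0, 0]

```text
time_s: 24.5
tool_pos: [0.5894, -0.2557, 0.1875]
tool_rot: [-179.9, 0.0, 21.1]
force: [-0.1, 0.2, -4.4]
grip_width: 0.0215
```

Call:
drive_tool:
  commands:
    - [0, 0, 0.1, 0, 0, 0, 0]
    - [0, 0, 0.1, 0, 0, 0, 0]
    - [0, 0, 0.1, 0, 0, 0, 0]
    - [0, 0, 0, 0, 0, 0, 0]

```text
time_s: 24.83
tool_pos: [0.5895, -0.2559, 0.1848]
tool_rot: [-180.0, 0.0, 21.1]
force: [0.1, -0.5, -3.3]
grip_width: 0.0213
```

Call:
drive_tool:
  commands:
    - [0, 0, 0.1, 0, 0, 0, 0]
    - [0, 0, 0.1, 0, 0, 0, 0]
    - [0, 0, 0.1, 0, 0, 0, 0]
    - [0, 0, 0, 0, 0, 0, 0]

```text
time_s: 25.17
tool_pos: [0.5895, -0.2559, 0.1819]
tool_rot: [-180.0, 0.0, 21.1]
force: [-1.2, -0.5, -3.9]
grip_width: 0.0217
```

Call:
drive_tool:
  commands:
    - [0, 0, 0.1, 0, 0, 0, 0]
    - [0, 0, 0.1, 0, 0, 0, 0]
    - [0, 0, 0.1, 0, 0, 0, 0]
    - [0, 0, 0, 0, 0, 0, 0]

```text
time_s: 25.5
tool_pos: [0.5895, -0.2559, 0.1789]
tool_rot: [-180.0, 0.0, 21.1]
force: [-0.2, -0.1, -4.6]
grip_width: 0.0216
```

Call:
drive_tool:
  commands:
    - [0, 0, 0.1, 0, 0, 0, 0]
    - [0, 0, 0.1, 0, 0, 0, 0]
    - [0, 0, 0.1, 0, 0, 0, 0]
    - [0, 0, 0, 0, 0, 0, 0]

```text
time_s: 25.83
tool_pos: [0.5895, -0.2559, 0.1758]
tool_rot: [-180.0, 0.0, 21.1]
force: [-0.4, -0.6, -3.7]
grip_width: 0.0218
```

Call:
drive_tool:
  commands:
    - [0, 0, 0.1, 0, 0, 0, 0]
    - [0, 0, 0.1, 0, 0, 0, 0]
    - [0, 0, 0.1, 0, 0, 0, 0]
    - [0, 0, 0, 0, 0, 0, 0]

```text
time_s: 26.17
tool_pos: [0.5895, -0.2559, 0.1728]
tool_rot: [-180.0, 0.0, 21.1]
force: [0.3, 0.7, -4.9]
grip_width: 0.0217
```

Call:
drive_tool:
  commands:
    - [0, 0, 0.1, 0, 0, 0, 0]
    - [0, 0, 0.1, 0, 0, 0, 0]
    - [0, 0, 0, 0, 0, 0, 0]

```text
time_s: 26.42
tool_pos: [0.5895, -0.2559, 0.1709]
tool_rot: [-180.0, 0.0, 21.1]
force: [0.4, -0.7, -3.7]
grip_width: 0.0217
```

Call:
drive_tool:
  commands:
    - [0, 0, 0.08, 0, 0, 0, 0]
    - [0, 0, 0.08, 0, 0, 0, 0]
    - [0, 0, 0.08, 0, 0, 0, 0]
    - [0, 0, 0, 0, 0, 0, 0]

```text
time_s: 26.75
tool_pos: [0.5895, -0.2559, 0.1685]
tool_rot: [-180.0, 0.0, 21.1]
force: [0.1, -0.4, -3.7]
grip_width: 0.0215
```

Call:
drive_tool:
  commands:
    - [0, 0, 0.05, 0, 0, 0, 0]
    - [0, 0, 0.05, 0, 0, 0, 0]
    - [0, 0, 0, 0, 0, 0, 0]

```text
time_s: 27.0
tool_pos: [0.5897, -0.2561, 0.1684]
tool_rot: [180.0, 0.0, 21.1]
force: [-1.6, 0.0, 0.5]
grip_width: 0.0217
```

```bash
python3 go.py; python3 ov.py o9
```

```text
t 27.00 pos [ 0.5897 -0.2561  0.1684] rot [179.98   0.    21.13] F [-1.62  0.    0.49] M [0.13 0.43 0.02] w 0.0217 q [ 41.  24. -26.  92.  11.  66. -56.]
```

View pics/o9.png

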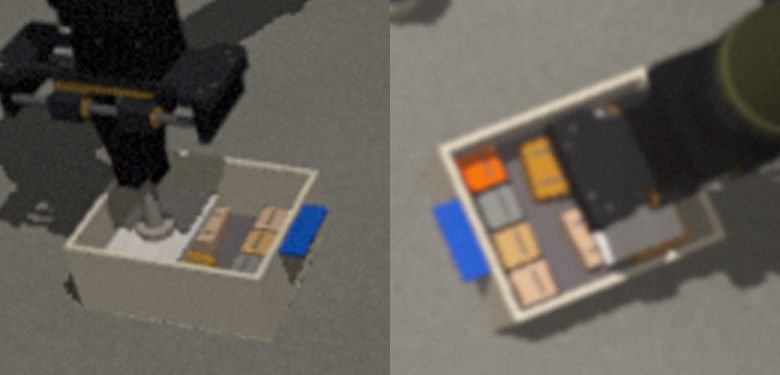

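Contact again at the same height, so it is level. I'll load it gently.

Call:
drive_tool:
  commands:
    - [0, 0, 0.04, 0, 0, 0, 0]
    - [0, 0, 0.04, 0, 0, 0, 0]
    - [0, 0, 0.04, 0, 0, 0, 0]
    - [0, 0, 0, 0, 0, 0, 0]
    - [0, 0, 0, 0, 0, 0, 0]

```text
time_s: 27.52
tool_pos: [0.5897, -0.2561, 0.1683]
tool_rot: [179.9, 0.0, 21.1]
force: [-4.2, 0.4, 9.0]
grip_width: 0.0215
```

Call:
drive_tool:
  commands:
    - [0, 0, 0.03, 0, 0, 0, 0]
    - [0, 0, 0.02, 0, 0, 0, 0]
    - [0, 0, 0, 0, 0, 0, 0]
    - [0, 0, 0, 0, 0, 0, 0]
    - [0, 0, 0, 0, 0, 0, 0]

```text
time_s: 27.93
tool_pos: [0.5897, -0.2561, 0.1683]
tool_rot: [179.9, 0.0, 21.1]
force: [-6.0, 0.7, 10.9]
grip_width: 0.0214
```

Call:
drive_tool:
  commands:
    - [0, 0, 0, 0, 0, 0, 0]
    - [0, 0, 0, 0, 0, 0, 0]
    - [0, 0, 0, 0, 0, 0, 0]
    - [0, 0, 0, 0, 0, 0, 0]
    - [0, 0, 0, 0, 0, 0, 0]
    - [0, 0, 0, 0, 0, 0, 0]
    - [0, 0, 0, 0, 0, 0, 0]
    - [0, 0, 0, 0, 0, 0, 0]
    - [0, 0, 0, 0, 0, 0, 0]
    - [0, 0, 0, 0, 0, 0, 0]
    - [0, 0, 0, 0, 0, 0, 0]
    - [0, 0, 0, 0, 0, 0, 0]
    - [0, 0, 0, 0, 0, 0, 0]

```text
time_s: 29.02
tool_pos: [0.5897, -0.2561, 0.1683]
tool_rot: [179.9, 0.0, 21.1]
force: [-6.0, 1.0, 10.3]
grip_width: 0.0217
```

```bash
python3 go.py 0.5555 0.1933 0.273 21.2
```

```text
t 29.02 pos [ 0.5897 -0.2561  0.1683] rot [179.93   0.    21.12] F [-6.    0.99 10.28] M [0.49 1.36 0.1 ] w 0.0217 q [ 41.  24. -26.  92.  11.  66. -56.]
shift cm in tool axes now [ 13.   -43.14 -10.52] in target axes [ 13.06 -43.14 -10.47] turn deg (tool) [ 0.07  0.   -0.08]
```

Call:
drive_tool:
  commands:
    - [0, 0, -0.1, 0, 0, 0, 0]
    - [0, 0, -0.2, 0, 0, 0, 0]
    - [0, 0, -0.5, 0, 0, 0, 0]
    - [0, 0, -1, 0, 0, 0, 0]
    - [0, 0, -1, 0, 0, 0, 0]
    - [0, 0, -1, 0, 0, 0, 0]
    - [0, 0, -1, 0, 0, 0, 0]
    - [0, 0, -1, 0, 0, 0, 0]
    - [0, 0, -1, 0, 0, 0, 0]
    - [0, 0, -1, 0, 0, 0, 0]
    - [0, 0, -0.5, 0, 0, 0, 0]
    - [0, 0, -0.2, 0, 0, 0, 0]
    - [0, 0, 0, 0, 0, 0, 0]
    - [0.4, -1.3, 0, 0, 0, 0, 0]
    - [0.7, -2.2, 0, 0, 0, 0, 0]
    - [0.9, -3, 0, 0, 0, 0, 0]
    - [0.9, -3, 0, 0, 0, 0, 0]
    - [0.7, -2.2, 0, 0, 0, 0, 0]
    - [0.4, -1.3, 0, 0, 0, 0, 0]
    - [0, 0, 0, 0, 0, 0, 0]

```text
time_s: 30.68
tool_pos: [0.5798, -0.1146, 0.2508]
tool_rot: [-179.9, -0.0, 21.5]
force: [-0.6, 0.2, -3.4]
grip_width: 0.0215
```

```bash
python3 go.py 0.5555 0.1933 0.253 21.2;  python3 ov.py p1; python3 - <<'E'
from h import *
a=env.read_camera("scene")["img"];b=env.read_camera("top")["img"]
cv2.imwrite("pics/z3.png",np.hstack([cv2.resize(a[130:210,110:210],(400,320),interpolation=cv2.INTER_CUBIC),cv2.resize(b[125:220,330:440],(370,320),interpolation=cv2.INTER_CUBIC)]))
E
```

```text
t 30.68 pos [ 0.5798 -0.1146  0.2508] rot [-179.86   -0.     21.53] F [-0.57  0.17 -3.44] M [ 0.08 -0.02 -0.  ] w 0.0215 q [ 35.  15. -31.  94.   8.  73. -66.]
shift cm in tool axes now [  9.04 -29.53  -0.15] in target axes [  8.87 -29.58  -0.22] turn deg (tool) [-0.14 -0.    0.33]
```

View pics/z3.png

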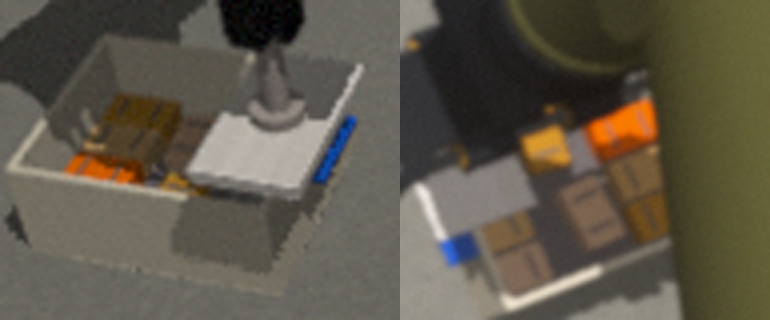

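Call:
drive_tool:
  commands:
    - [0.3, -1, 0, 0, 0, 0, 0]
    - [0.6, -2, 0, 0, 0, 0, 0]
    - [0.9, -3, 0, 0, 0, 0, 0]
    - [0.9, -3, 0, 0, 0, 0, 0]
    - [0.9, -3, 0, 0, 0, 0, 0]
    - [0.9, -3, 0, 0, 0, 0, 0]
    - [0.9, -3, 0, 0, 0, 0, 0]
    - [0.9, -3, 0, 0, 0, 0, 0]
    - [0.9, -3, 0, 0, 0, 0, 0]
    - [0.9, -3, 0, 0, 0, 0, 0]
    - [0.5, -1.7, 0, 0, 0, 0, 0]
    - [0.3, -0.8, 0, 0, 0, 0, 0]
    - [0, 0, 0, 0, 0, 0, 0]

```text
time_s: 31.97
tool_pos: [0.5563, 0.1893, 0.2511]
tool_rot: [-179.9, -0.0, 21.3]
force: [-0.5, 0.4, -3.0]
grip_width: 0.0214
```

```bash
python3 go.py 0.5555 0.1933 0.253 -15;  python3 - <<'E'
from h import *
a=env.read_camera("scene")["img"];b=env.read_camera("top")["img"]
cv2.imwrite("pics/z4.png",np.hstack([cv2.resize(a[130:210,110:210],(400,320),interpolation=cv2.INTER_CUBIC),cv2.resize(b[125:220,330:440],(370,320),interpolation=cv2.INTER_CUBIC)]))
E
```

```text
t 31.97 pos [0.5563 0.1893 0.2511] rot [-1.7993e+02 -2.0000e-02  2.1310e+01] F [-0.53  0.43 -3.01] M [-0.02  0.05  0.02] w 0.0214 q [ 13.  16. -41.  94.  11.  73. -98.]
shift cm in tool axes now [ 0.08 -0.4  -0.19] in target axes [-0.18 -0.37 -0.19] turn deg (tool) [-8.000e-02  1.000e-02  3.631e+01]
```

View pics/z4.png

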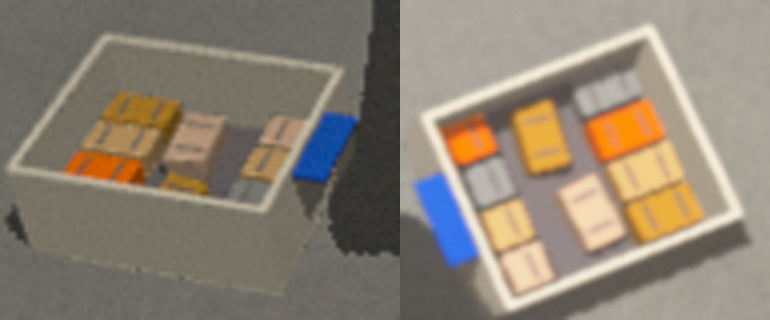

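The bin is fully visible: all ten blocks look flat in one layer, and the two in the middle, amber (540,135) and pink (592,212), are not overlapping. I'll check some top heights by triangulation while the arm holds.

```bash
python3 - <<'E'
from h import *
a=env.read_camera("scene")["img"];b=env.read_camera("top")["img"]
cv2.imwrite("pics/bs.png",cv2.resize(a[140:190,110:195],None,fx=9,fy=9,interpolation=cv2.INTER_CUBIC))
cv2.imwrite("pics/bt.png",cv2.resize(b[128:222,332:438],None,fx=6,fy=6,interpolation=cv2.INTER_CUBIC))
E
```

```text
(no output)
```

View pics/bs.png

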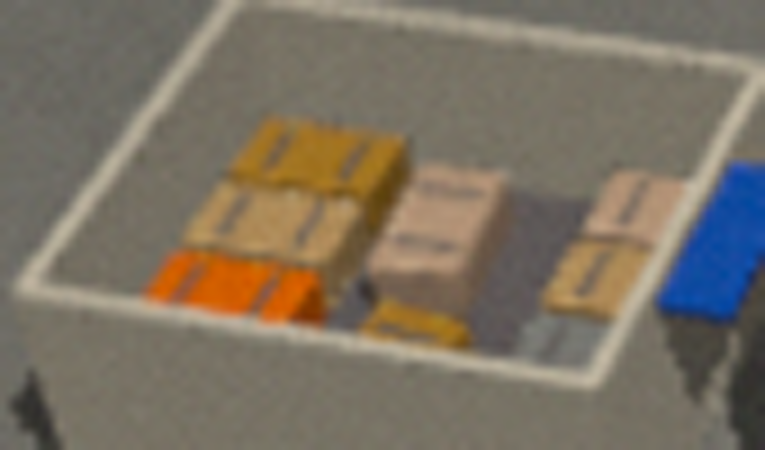

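View pics/bt.png

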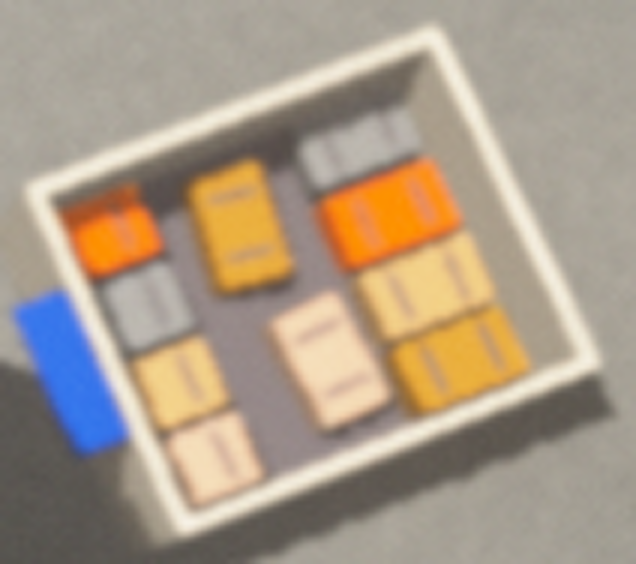

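```bash
python3 - <<'E'
from h import *
s=env.read_camera("scene"); r=env.read_camera("top")
def tri(n,t,c):
    t=(np.array(t)+.5)/6+[332,128]-.5; c=(np.array(c)+.5)/9+[110,140]-.5
    o1,d1=rays(r,[t]);o2,d2=rays(s,[c]); A=np.c_[d1[0],-d2[0]]; k=np.linalg.lstsq(A,o2-o1,rcond=None)[0]
    p,q=o1+k[0]*d1[0],o2+k[1]*d2[0]; print(n,((p+q)/2*1000).round(1),"gap",(np.linalg.norm(p-q)*1000).round(1))
tri("pink a",(317,334),(423,243));tri("pink b",(347,385),(452,190))
tri("tan in",(399,297),(308,222));tri("tan out",(457,268),(236,213))
tri("amb in",(434,367),(354,158));tri("amb out",(494,342),(276,148))
tri("or in",(368,225),(265,292));tri("or out",(425,199),(187,283))
tri("tab tan",(190,376),(592,273));tri("tab pink",(221,451),(634,200))
E
```

```text
pink a [ 562.1 -231.6   28.9] gap 1.0
pink b [ 541.4 -240.8   30.4] gap 2.4
tan in [ 576.2 -263.7   31.3] gap 0.6
tan out [ 586.4 -285.2   32.3] gap 3.8
amb in [ 548.1 -274.4   31.5] gap 2.4
amb out [ 557.7 -298.3   31.1] gap 3.1
or in [ 604.5 -253.1   30.6] gap 2.1
or out [ 614.6 -275.7   30.3] gap 3.2
tab tan [ 545.4 -180.9   30.4] gap 1.6
tab pink [ 516.1 -190.8   32.4] gap 1.3
```

All the tops are level at 29-32 mm, within measuring noise. Next I'll turn the tamper back over its mat.

Call:
drive_tool:
  commands:
    - [0.08, -0.4, 0, 0, 0, 4, 0]
    - [0, 0, 0, 0, 0, 6, 0]
    - [0, 0, 0, 0, 0, 6, 0]
    - [0, 0, 0, 0, 0, 6, 0]
    - [0, 0, 0, 0, 0, 6, 0]
    - [0, 0, 0, 0, 0, 5, 0]
    - [0, 0, 0, 0, 0, 3.3, 0]
    - [0, 0, 0, 0, 0, 0, 0]
    - [0, 0, 0, 0, 0, 0, 0]
    - [0, 0, 0, 0, 0, 0, 0]

```text
time_s: 33.1
tool_pos: [0.5562, 0.1904, 0.251]
tool_rot: [180.0, -0.0, -15.1]
force: [-0.3, -0.9, -3.5]
grip_width: 0.0216
```

```bash
python3 go.py 0.5555 0.1933 0.1442 -15
```

```text
t 33.10 pos [0.5562 0.1904 0.251 ] rot [179.99  -0.   -15.13] F [-0.29 -0.89 -3.48] M [ 0.03  0.   -0.01] w 0.0216 q [   9.   15.  -36.   94.    9.   73. -134.]
shift cm in tool axes now [-0.14 -0.26 10.68] in target axes [-0.14 -0.26 10.68] turn deg (tool) [ 0.01 -0.   -0.13]
```

Call:
drive_tool:
  commands:
    - [-0.1, -0.26, 0.5, 0, 0, 0, 0]
    - [0, 0, 1.2, 0, 0, 0, 0]
    - [0, 0, 1.5, 0, 0, 0, 0]
    - [0, 0, 1.5, 0, 0, 0, 0]
    - [0, 0, 1.5, 0, 0, 0, 0]
    - [0, 0, 1.2, 0, 0, 0, 0]
    - [0, 0, 1, 0, 0, 0, 0]
    - [0, 0, 0.6, 0, 0, 0, 0]
    - [0, 0, 0.4, 0, 0, 0, 0]
    - [0, 0, 0.2, 0, 0, 0, 0]
    - [0, 0, 0, 0, 0, 0, 0]
    - [0, 0, 0, 0, 0, 0, 0]

```text
time_s: 34.1
tool_pos: [0.5561, 0.1939, 0.1556]
tool_rot: [-180.0, -0.1, -15.2]
force: [-0.0, 0.1, -2.5]
grip_width: 0.0216
```

```bash
python3 go.py 0.5555 0.1933 0.1442 -15; python3 - <<'E'
from h import *
a=env.read_camera("scene")["img"]
cv2.imwrite("pics/m1.png",cv2.resize(a[180:280,250:350],(600,600),interpolation=cv2.INTER_CUBIC))
E
```

```text
t 34.10 pos [0.5561 0.1939 0.1556] rot [-1.7997e+02 -6.0000e-02 -1.5160e+01] F [-0.04  0.15 -2.46] M [ 0.01  0.03 -0.05] w 0.0216 q [   7.   20.  -35.  100.   13.   63. -137.]
shift cm in tool axes now [-0.05  0.08  1.14] in target axes [-0.04  0.08  1.14] turn deg (tool) [-0.03 -0.06 -0.16]
```

View pics/m1.png

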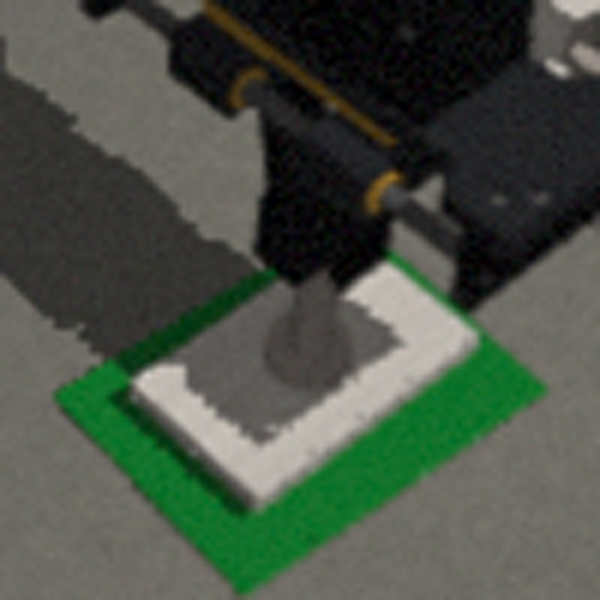

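The foot hovers about 11 mm above the middle of the mat, level. Lowering slowly.

Call:
drive_tool:
  commands:
    - [0, 0, 0.2, 0, 0, 0, 0]
    - [0, 0, 0.2, 0, 0, 0, 0]
    - [0, 0, 0.15, 0, 0, 0, 0]
    - [0, 0, 0.1, 0, 0, 0, 0]
    - [0, 0, 0.1, 0, 0, 0, 0]
    - [0, 0, 0.1, 0, 0, 0, 0]
    - [0, 0, 0.1, 0, 0, 0, 0]
    - [0, 0, 0, 0, 0, 0, 0]

```text
time_s: 34.82
tool_pos: [0.5556, 0.1937, 0.1452]
tool_rot: [180.0, 0.0, -15.2]
force: [-0.3, -0.1, -4.2]
grip_width: 0.0218
```

Call:
drive_tool:
  commands:
    - [0, 0, 0.05, 0, 0, 0, 0]
    - [0, 0, 0.05, 0, 0, 0, 0]
    - [0, 0, 0.05, 0, 0, 0, 0]
    - [0, 0, 0.05, 0, 0, 0, 0]
    - [0, 0, 0, 0, 0, 0, 0]
    - [0, 0, 0, 0, 0, 0, 0]

```text
time_s: 35.32
tool_pos: [0.5558, 0.1938, 0.1441]
tool_rot: [180.0, -0.0, -15.2]
force: [-2.5, -1.5, 2.5]
grip_width: 0.0213
```

Seated on the mat at the original height. I'll ease the push off a little and open the gripper.

Call:
drive_tool:
  commands:
    - [0, 0, -0.05, 0, 0, 0, 0]
    - [0, 0, -0.03, 0, 0, 0, 0]
    - [0, 0, 0, 0, 0, 0, 0.26]
    - [0, 0, 0, 0, 0, 0, 0.32]
    - [0, 0, 0, 0, 0, 0, 0.4]
    - [0, 0, 0, 0, 0, 0, 0.6]
    - [0, 0, 0, 0, 0, 0, 0.8]
    - [0, 0, 0, 0, 0, 0, 1]
    - [0, 0, 0, 0, 0, 0, 1]
    - [0, 0, 0, 0, 0, 0, 1]
    - [0, 0, 0, 0, 0, 0, 1]
    - [0, 0, 0, 0, 0, 0, 1]
    - [0, 0, 0, 0, 0, 0, 1]
    - [0, 0, 0, 0, 0, 0, 1]

```text
time_s: 36.48
tool_pos: [0.5558, 0.1937, 0.1443]
tool_rot: [180.0, -0.0, -15.2]
force: [-0.3, -0.4, 0.3]
grip_width: 0.0837
```

```bash
python3 go.py; python3 - <<'E'
from h import *
a=env.read_camera("scene")["img"]
cv2.imwrite("pics/m2.png",cv2.resize(a[180:280,250:350],(600,600),interpolation=cv2.INTER_CUBIC))
E
```

```text
t 36.48 pos [0.5558 0.1937 0.1443] rot [179.99  -0.   -15.17] F [-0.3  -0.38  0.33] M [ 0.05  0.08 -0.02] w 0.0837 q [   7.   21.  -34.  101.   13.   62. -137.]
```

View pics/m2.png

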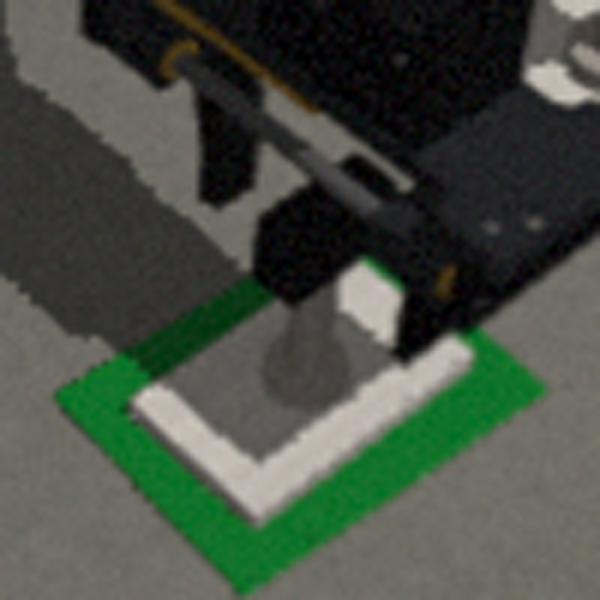

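The tamper stands on the mat with the fingers clear on both sides. I'll withdraw upward.

Call:
drive_tool:
  commands:
    - [0, 0, -0.5, 0, 0, 0, 1]
    - [0, 0, -1.5, 0, 0, 0, 1]
    - [0, 0, -2, 0, 0, 0, 1]
    - [0, 0, -2, 0, 0, 0, 1]
    - [0, 0, -2, 0, 0, 0, 1]
    - [0, 0, -2, 0, 0, 0, 1]
    - [0, 0, -2, 0, 0, 0, 1]
    - [0, 0, -2, 0, 0, 0, 1]
    - [0, 0, -1, 0, 0, 0, 1]
    - [0, 0, 0, 0, 0, 0, 1]
    - [0, 0, 0, 0, 0, 0, 1]
    - [0, 0, 0, 0, 0, 0, 1]
    - [0, 0, 0, 0, 0, 0, 1]

```text
time_s: 37.62
tool_pos: [0.5552, 0.1934, 0.2927]
tool_rot: [179.9, 0.1, -15.2]
force: [-0.3, -0.5, -1.5]
grip_width: 0.0872
```

```bash
python3 go.py; python3 - <<'E'
from h import *
s=env.read_camera("scene");a=s["img"]
rot=lambda a:np.array([[np.cos(a),-np.sin(a)],[np.sin(a),np.cos(a)]])
im=cv2.resize(a,None,fx=6,fy=6,interpolation=cv2.INTER_CUBIC)
F=np.array([[56,33],[56,-33],[-56,-33],[-56,33]])/1000@rot(np.radians(-15.2)).T+[.5556,.1935]
cv2.polylines(im,[np.int32((proj(s,np.c_[F,[.014]*4])+.5)*6)],1,(0,0,255),1)
cv2.imwrite("pics/m3.png",im[1080:1680,1500:2100]); cv2.imwrite("pics/s_end.png",a)
E
```

```text
t 37.62 pos [0.5552 0.1934 0.2927] rot [ 1.7992e+02  1.3000e-01 -1.5160e+01] F [-0.33 -0.53 -1.53] M [0.06 0.01 0.05] w 0.0872 q [   9.   14.  -36.   91.    8.   78. -133.]
```

View pics/m3.png

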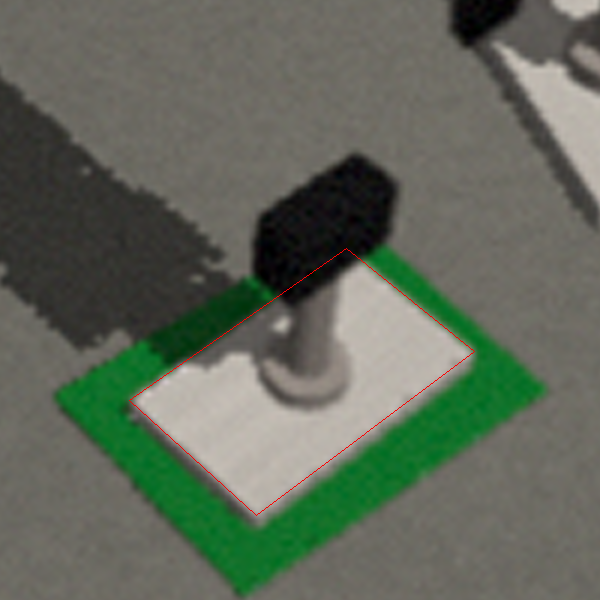

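View pics/s_end.png

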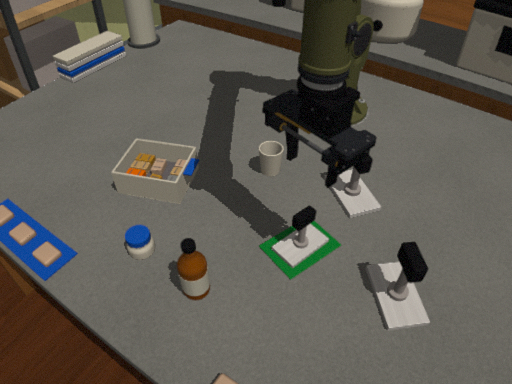

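The tamper stands upright in the middle of the mat at (303,240). The blocks are flat in the bin at (155,165), and the bottle, beaker and jar are where they were. The arm is clear, so I'm handing in.

```bash
python3 -c "
from cell import env
print(env.sign_off())"
```

```text
the job is handed in; nothing more can be done
None
```

I pressed both halves of the bin level with the 112 x 66 mm tamper, put it back on the green mat and handed the job in at about 38 s. No verdict was reported.

- **Pressing:** I did the blue-tab half first, then the other half. The foot stopped hard at the same height both times, 28 mm above the counter. It held about 14–15 N for over a second on each half. My force readings stayed well under 30 N, though I only saw them between moves, so a brief peak could have gone unseen. About 6 N of sideways force built up while leaning on the blocks, and nothing slipped.
- **Blocks:** In the last clear view of the bin all ten lie flat in one layer. The tops I could triangulate in both cameras came out at 29–32 mm. That is 1–4 mm above the foot's stop height, within the roughly 2 mm the cameras and blurred pixels allow.
- **Tamper:** It stands upright and released, within about 1–2 mm of the mat's centre by the image overlay and the tool position.
- **Bystanders:** The bottle, beaker and jar look unmoved in the final picture.

No check failed.

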